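# Tap the taper key home in the watch tester's hub

### The job

Take the gib-headed taper key out of the wooden block and lower it, head outward from the shaft, into the keyway between the tester's hub and its shaft until it is just hand-tight, without forcing it or letting it drop in, and let go. Then pick up the brass drift and drive the key down with the drift's flat end, in light taps or slow pushes, until it is wedged tight and a firm push of about 25 N sinks it no further; never use more than 35 N. Stand the drift back upright on the bench and leave the other keys, tools and watch parts where they are.

Things in the scene. Friction and masses are not known exactly. Their poses are not given: they have to be found in the camera images.
- tester: watch-testing machine tipped so its drive shaft points up: grey sled 250 x 200 mm, sloping blue button panel on its -x side, pale drive head, blue wheel 190 mm across (top 109 mm above the bench), four watch cuffs on posts (to 160 mm from the axis, 125 mm high), in the middle a round metal hub. Fixed. Origin: shaft axis at bench level; z up; x from the axis through the keyway.
- hub_face (a point): on the shaft axis at the flat upper end face of the metal hub (72 mm across, 155 mm above the bench). The steel shaft, 28 mm across with a flat on its +x side, ends 6 mm above this face. Axes as the tester's.
- keyway (a point): mouth of the keyway: middle of the shaft's flat, at the hub face's height. x radially out to the keyway's floor (a stiff springy tongue of the hub), y across it (14 mm wide), z up. Open through, 60 mm deep. Gap from flat (vertical, x = 0) to floor 10.4 mm at the mouth, narrowing downward 1 in 12 as the key does. The shaft has slack: the flat lies up to 1 mm nearer or farther than x = 0.
- key: steel taper key, head up in a slot of the block; the only one with a square head overhanging to one side. Shank 60 mm long, 12 mm wide (y), 7 mm thick (x) at the tip, 12 under the head; face x = 0 straight (goes against the shaft), +x face tapered 1 in 12. Head x 0 to 20, 12 mm wide, z 0 to 24 mm. 110 g. Origin: straight face, mid-width, level of the head's underside (rests on the block's top).
- key_tip (a point): middle of the key's lower end (7 x 12 mm), 60 mm below the head's underside. Axes as the key's.
- key_head (a point): middle of the top of the key's head, where the drift pushes; 24 mm above the key's origin, 10 mm to its +x. In the hub the key is hand-tight with its origin about 19 mm (7 to 31, by the shaft's slack) above the keyway point. Pushed on, it sinks about 1 mm per 7 N and stays wedged, pinching the hub 0.7 to 1 times as hard as it was pushed; let go too high it would drop and jam. The head never reaches the hub.
- block: wooden block 152 mm (x) by 52 mm (y), 68 mm high, with three slots (15 x 14 mm) 48 mm apart along its x; key, plain flat key and punch stand in them, in any order. Fixed. Origin: centre of its underside.
- drift: brass drift: plain round bar, 28 mm in diameter, 88 mm long, 0.45 kg or so, standing upright on the bench. Origin: centre of its lower end face; z up along the bar.
- flat_key: plain square steel bar 12 x 12 x 70 mm in another slot of the block, no head, stands 15 mm above the block: leave it. Origin: 6 mm beside its axis, at the block's top.
- punch: round steel punch with a 19 mm round head, 20 mm high above the block, in the third slot: leave it. Origin: 6 mm beside its axis, at the block's top.
- loupe: black eyeglass loupe, 38 mm across, 32 mm high, on the bench: leave it. Origin: centre of its underside.
- oil: small amber oil bottle, 32 mm across, 60 mm high: leave it. Origin: centre of its underside.
- watch: steel wristwatch lying flat, 110 mm with its bracelet: leave it. Origin: centre of its underside.
- case_ring: steel watch-case ring, 44 mm across, 7 mm high, lying flat: leave it. Origin: centre of its underside.

How it is judged:
By the outcome, as a careful person would: the job done as asked, in the order asked, and still so for the second after the job is handed in, with the robot touching nothing.
It also fails if it takes over 62 s, if anything falls off the work surface, if the arm or the gripper's body presses on something with over 40 N, if the wrist force passes 120 N, or if a joint passes its speed limit or range.

### The arm

A 7-joint arm with a two-finger parallel gripper is mounted at the origin on the work surface. World frame = base frame: x ahead of the robot, y to its left, z up, the work surface at z = 0. Lengths are in m, angles in rad, forces in N, time in s.
With the tool pointing down it reaches from about 0.35 to 0.9 m from the base axis. Payload 8.1 kg.
Tool frame: the origin (TCP) lies midway between the tips of the shut fingers; the grasp point (between the pads) lies 19 mm behind it; z points along the fingers, y is the line along which they close (so a half turn about z gives the same grasp; the last joint's range is limited). The gripper opens to 92 mm and grips with 3 to 60 N. Pads are 19 mm wide; open, the fingers measure 130 mm over their backs; the gripper's body (75 mm by 190 mm) begins 47 mm behind the grasp point.
Start: joints at [1.228, 0.434, 0.025, 1.573, -0.012, 1.134, -0.075], TCP at [0.148, -0.607, 0.227] pointing down, gripper open.
Joint ranges: [-2.62, 2.62], [-0.44, 2.09], [-1.27, 1.32], [0.08, 2.57], [-1.32, 4.46], [0.12, 2], [-2.74, 2.74]. Speed limits (rad/s): [2.22, 2.22, 3.01, 3.01, 3.14, 3.14, 3.14].

### API

Orientations are given as a rotation vector (axis times angle).
In Python, from cell import arm gives the robot as it stands.
- The arm moves only by the tool move_arm, never from a script. Its argument "motion" is a list of rows, each an object of numbers: "tx", "ty", "tz": the shift along the tool's x, y, z normalised to -1 to 1, where 1 is 1000 mm; "twist": the turn about the tool's z normalised to -1 to 1, where 1 is pi/2 rad. In form: [{"tx": .., "ty": .., "tz": .., "twist": ..}, ...]. A call has 1 to 12 rows; each row shifts and turns the commanded pose from where the row before left it, along the tool's axes as they then stand; what a row does not reach is not made up. A row lasts 1/10 s, in which the tool goes at most 50 mm and 8.59 degrees, less where a joint would pass 70% of its speed; a pose out of reach is approached as far as the arm can. A call with a number of a shift or a turn outside -1 to 1 is refused whole. A call with a gripper value outside its range is refused whole. "gripper" is the gripper's target within -1 to 1 (shut at 1, half-way at 0, fully open at -1), set as the call begins (left out, the last holds). The fingers move at their own pace and stop on an object; "squeeze" is the grip in N (left out, the last holds). Time passes only in rows, so rows that do not move let the fingers close. It gives the time, the measured TCP pose, the force, the opening and the grip force at its end, in the units of the state.
- arm.observe(): the state, without advancing time (a new reading comes with each control period).
- arm.get_image(name): name is "scene" or "top"; returns the picture (420x560x3 uint8, red, green, blue); there is no depth.
- arm.calibration(name): a dict with "K" (3x3 intrinsics, pixels), "k1" (the pictures are not rectified: a ray, as slopes to the right and down, at radius r is drawn at 1 + k1 r^2 times it, then the intrinsics apply), "T" (4x4, takes a point from camera to world coordinates). Camera axes: x right, y down, z forward; pixel columns grow to the right and rows downward; lengths in m; the calibration is good to about 2 mm. A picture is of the moment at which its call begins. calibration takes no time and is no camera call.
- arm.sign_off(): hands the job in; it is judged then, once.
Trained networks look in the newest picture that a camera, given by its name, has taken for a name from the list of things; names that differ only in an ending like _2 or _b are one class to them, and where a whole thing is asked for, a point or a joint stands for the part that bears it (a point fixed in the world has none). Each returns a list of dicts, best first, with "conf" (0 to 1); they miss things now and then, are a little off and sometimes report something else, mostly with a low value. They report only what shows in the picture. A call takes as long as a camera call.
- arm.look_for(camera, query): "point" ([column, row] as shares, 0 to 1, of the picture: columns of its width, rows of its height, amid what is visible of it).
- arm.regions_of(camera, query): "region" (420x560 bool, what is visible of it) and "point" ([column, row] as shares, 0 to 1, of the picture: columns of its width, rows of its height, amid what is visible of it).
- arm.place_of(camera, query): "point" ([column, row] as shares, 0 to 1, of the picture: columns of its width, rows of its height: a listed point, or the origin of a listed thing).
The state is a dict: "clock": time; "joints": joint angles; "dq": joint speeds; "joint_efforts": joint torques, N m; "position": TCP position; "ee_rot": TCP orientation; "force": force on the tool from outside, world axes, zero at the start; "ft_torque": the same for the moment, N m; "width": opening from 0.0 (shut) to 1.0 (fully open); "gripper_force": force on a finger pad.
Only numpy, scipy, OpenCV 4.12 (cv2) and the standard library are available. Lean on these libraries where they do the work, as an engineer would, in place of code of your own. Each camera call takes 0.05 s, during which the arm holds its last target. There are 200 camera calls.

## Working session

There is one attempt and no reset: what is moved stays moved. The work goes in short steps, Python scripts to look and compute and a tool call to move; the robot and the scene stay as the last step left them, time stands still between calls to the robot, and variables do not carry over. Pictures are saved under pics/ and viewed, at most 10 in all, crops included, and the job is handed in when it is done.

Besides the shell and the picture viewer there is one more tool, called after "Emit:" in YAML: its name, and indented under it one key for each argument. move_arm: Moves the arm, as the interface text tells. Scaled input: -1 to 1 covers 1000 mm each way for a shift and pi/2 rad each way for a turn. Its arguments: {"type":"object","properties":{"motion":{"type":"array","items":{"type":"object","properties":{"tx":{"type":"number"},"ty":{"type":"number"},"tz":{"type":"number"},"twist":{"type":"number"}}}},"gripper":{"type":"number"},"squeeze":{"type":"number"}},"required":["motion"]}

```bash
mkdir -p pics; ls
python3 - <<'E'
from cell import arm
import cv2,numpy as np
s=arm.observe();print({k:np.round(v,3).tolist() for k,v in s.items()})
a=[]
for n in("scene","top"):
    im=arm.get_image(n);cv2.imwrite(f"pics/{n}0.png",im[:,:,::-1])
    c=arm.calibration(n);print(n,np.round(c["K"],1).tolist(),c["k1"],np.round(c["T"],3).tolist())
    a.append(im)
E
```

```text
pics
{'clock': 0.0, 'joints': [1.228, 0.435, 0.025, 1.574, -0.012, 1.134, -0.075], 'dq': [0.001, 0.001, 0.001, -0.001, 0.001, -0.0, 0.0], 'joint_efforts': [0.0, -66.785, 0.985, -31.446, -0.061, 0.043, 0.0], 'position': [0.148, -0.607, 0.226], 'ee_rot': [-3.118, -0.375, 0.001], 'force': [0.624, -0.034, 0.249], 'ft_torque': [-0.009, 0.03, 0.053], 'gripper_force': 0.0, 'width': 1.001}
scene [[476.6, 0.0, 278.3], [0.0, 476.6, 206.8], [0.0, 0.0, 1.0]] -0.07437113387031694 [[0.602, 0.682, -0.415, 1.033], [0.799, -0.523, 0.298, -0.381], [-0.013, -0.511, -0.86, 1.165], [0.0, 0.0, 0.0, 1.0]]
top [[488.5, 0.0, 278.7], [0.0, 488.5, 205.3], [0.0, 0.0, 1.0]] -0.02115977007680141 [[0.022, -0.983, 0.182, 0.321], [-1.0, -0.026, -0.016, 0.006], [0.021, -0.182, -0.983, 1.362], [0.0, 0.0, 0.0, 1.0]]
```

View pics/scene0.png

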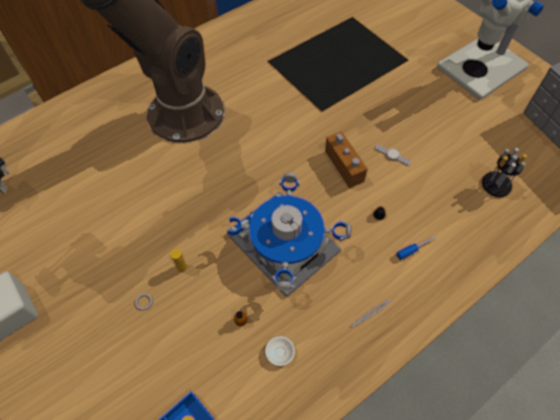

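View pics/top0.png

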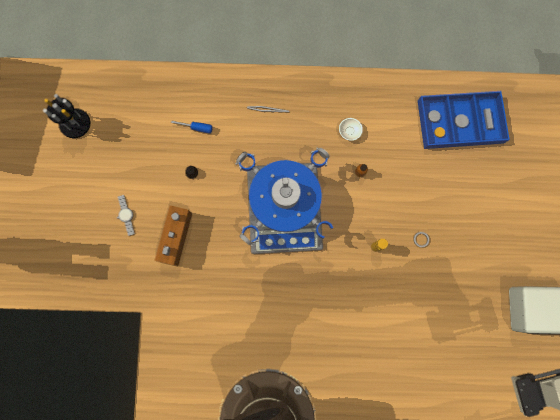

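```bash
cat > h.py <<'E'
from cell import arm
import numpy as np
from scipy.optimize import least_squares
from scipy.spatial.transform import Rotation as R
W,H=560,420
def proj(n,p):
    c=arm.calibration(n);q=np.linalg.inv(c["T"])@np.append(p,1);x=q[:2]/q[2]
    x=x*(1+c["k1"]*(x@x));return x*[c["K"][0][0],c["K"][1][1]]+[c["K"][0][2],c["K"][1][2]]
def tri(obs,z=None):
    "obs: list of (cam, pixel)"
    f=lambda p:np.concatenate([proj(n,p if z is None else [p[0],p[1],z])-u for n,u in obs])
    r=least_squares(f,[.5,0,.1] if z is None else [.5,0]);p=r.x if z is None else np.append(r.x,z)
    return p,np.abs(r.fun).max()
def places(names,show=True):
    out={}
    for q in names:
        o=[]
        for n in("scene","top"):
            d=arm.place_of(n,q)
            if d:o.append((n,np.array(d[0]["point"])*[W,H]))
            if show:print(q,n,[(np.round(np.array(e["point"])*[W,H],1).tolist(),round(e["conf"],2)) for e in d[:3]])
        out[q]=o
        if len(o)==2:
            p,e=tri(o);print("   ",np.round(p,4),"res",round(e,1))
    return out
E
python3 - <<'E'
from h import *
places(["hub_face","keyway","tester","key","key_tip","key_head","block","drift","flat_key","punch"])
E
```

```text
hub_face scene [([352.5, 164.9], 0.33)]
hub_face top [([284.7, 192.7], 0.84)]
    [0.5918 0.045  0.2936] res 35.4
keyway scene [([288.7, 222.1], 0.73)]
keyway top [([283.9, 184.4], 0.7)]
    [ 0.5963 -0.031   0.1525] res 2.1
tester scene [([281.2, 248.9], 0.68)]
tester top [([284.0, 201.0], 0.79)]
    [ 0.5824 -0.0401 -0.0074] res 3.3
key scene [([339.8, 139.4], 0.61)]
key top [([162.8, 255.7], 0.36)]
    [0.4193 0.2912 0.0496] res 0.2
key_tip scene []
key_tip top []
key_head scene [([340.8, 135.7], 0.36), ([377.6, 217.3], 0.31)]
key_head top [([164.0, 249.5], 0.37)]
    [0.4322 0.2801 0.088 ] res 0.1
block scene [([341.7, 165.9], 0.88)]
block top [([177.7, 234.7], 0.63)]
    [0.479  0.2586 0.01  ] res 1.5
drift scene [([183.2, 264.7], 0.52)]
drift top [([374.9, 243.0], 0.59)]
    [ 0.4697 -0.2868  0.0186] res 0.6
flat_key scene [([347.4, 153.5], 0.49), ([376.2, 216.7], 0.2)]
flat_key top [([171.4, 237.8], 0.51)]
    [0.4696 0.2739 0.046 ] res 1.1
punch scene [([355.0, 164.9], 0.51)]
punch top [([175.2, 222.1], 0.53)]
    [0.5127 0.2663 0.0434] res 0.9
```

Run:
```python
import cv2,numpy as np
s=cv2.imread("pics/scene0.png");t=cv2.imread("pics/top0.png")
def c(im,x,y,w=64,h=48):
    return cv2.resize(im[y:y+h,x:x+w],(400,300),interpolation=cv2.INTER_CUBIC)
cv2.imwrite("pics/c1.png",np.vstack([np.hstack([c(s,314,130,80,60),c(t,134,203,80,60)]),np.hstack([c(s,256,196),c(t,254,168)])]))
```

```text
(no output)
```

View pics/c1.png

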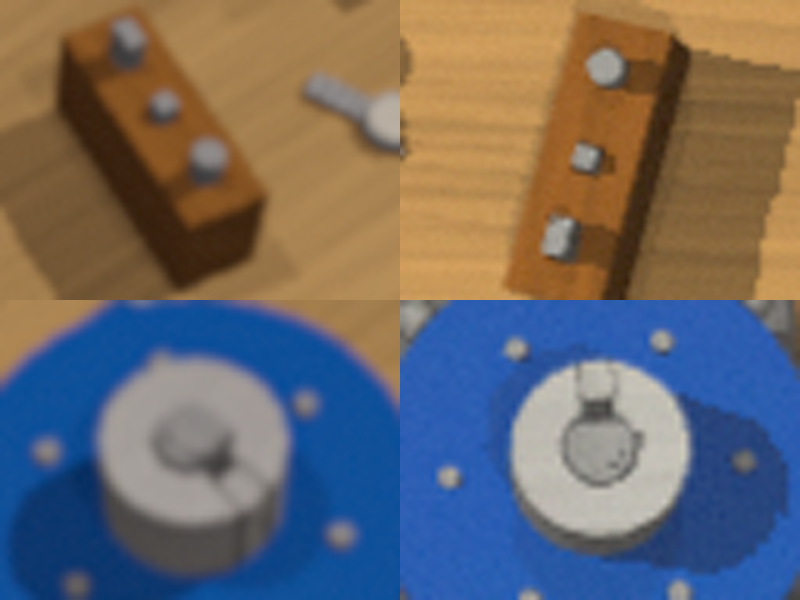

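```bash
cat > fit.py <<'E'
from h import *
import cv2
from scipy.optimize import minimize
def sat(im):
    h=cv2.cvtColor(im,cv2.COLOR_RGB2HSV).astype(float);return h[...,1]/255
def hull(n,P,x0,y0,w,h,S=8):
    u=np.array([proj(n,p) for p in P])-[x0,y0]
    m=np.zeros((h*S,w*S),np.float32)
    q=cv2.convexHull((((u+.5)*S-.5)*16).round().astype(np.int32).reshape(-1,1,2))
    cv2.fillConvexPoly(m,q,1.,lineType=cv2.LINE_8,shift=4)
    return cv2.resize(m,(w,h),interpolation=cv2.INTER_AREA)
def fit(views,pts,p0,blur=.7,step=(.003,.003,.15)):
    """views: list (cam,alpha image); pts(p)->Nx3 convex body points"""
    win=[]
    for n,a in views:
        c=np.array([proj(n,q) for q in pts(p0)]);x0,y0=np.floor(c.min(0)-5).astype(int);x1,y1=np.ceil(c.max(0)+5).astype(int)
        win.append((n,a[y0:y1,x0:x1],x0,y0,x1-x0,y1-y0))
    def cost(p):
        s=0
        for n,a,x0,y0,w,h in win:
            m=cv2.GaussianBlur(hull(n,pts(p),x0,y0,w,h),(0,0),blur)
            s+=((m-a)**2).sum()
        return s
    k=len(p0);sim=np.array([p0]+[np.array(p0)+np.eye(k)[i]*step[i] for i in range(k)])
    r=minimize(cost,p0,method="Nelder-Mead",options=dict(initial_simplex=sim,xatol=1e-5,fatol=1e-4,maxiter=400));return r.x,r.fun
def box(x,y,yaw,z,X,Y,Z):
    c,s=np.cos(yaw),np.sin(yaw)
    return np.array([[x+c*a-s*b,y+s*a+c*b,z+d] for a in X for b in Y for d in Z])
def cyl(x,y,z,r,h):
    t=np.linspace(0,2*np.pi,48,endpoint=False)
    return np.array([[x+r*np.cos(a),y+r*np.sin(a),z+d] for a in t for d in(0,h)])
def circ(x,y,z,r): return cyl(x,y,z,r,0)[::2]
E
cat > f1.py <<'E'
from fit import *
I={n:cv2.imread(f"pics/{n}0.png")[:,:,::-1].copy() for n in("scene","top")}
A={n:np.clip((.6-sat(I[n]))/.45,0,1) for n in I}
for n,c in(("scene",(339,139)),("top",(165,250))): print(n,np.round(sat(I[n])[c[1]-5:c[1]+6,c[0]-5:c[0]+6],2))
E
python3 f1.py
```

```text
scene [[0.66 0.61 0.44 0.25 0.17 0.16 0.24 0.43 0.62 0.65 0.58]
 [0.72 0.62 0.35 0.11 0.05 0.05 0.12 0.26 0.49 0.67 0.63]
 [0.74 0.64 0.37 0.09 0.03 0.04 0.05 0.16 0.34 0.57 0.67]
 [0.73 0.66 0.42 0.1  0.03 0.04 0.05 0.09 0.23 0.47 0.66]
 [0.72 0.62 0.4  0.08 0.03 0.04 0.04 0.06 0.2  0.45 0.66]
 [0.73 0.6  0.35 0.09 0.03 0.04 0.03 0.09 0.27 0.55 0.71]
 [0.73 0.6  0.33 0.09 0.03 0.04 0.03 0.11 0.38 0.62 0.71]
 [0.75 0.62 0.37 0.15 0.03 0.02 0.02 0.15 0.44 0.64 0.73]
 [0.73 0.68 0.49 0.27 0.13 0.05 0.1  0.26 0.49 0.67 0.75]
 [0.75 0.73 0.62 0.47 0.34 0.29 0.36 0.46 0.62 0.7  0.75]
 [0.73 0.72 0.74 0.65 0.6  0.56 0.61 0.65 0.7  0.73 0.75]]
top [[0.73 0.73 0.71 0.74 0.61 0.63 0.69 0.77 0.73 0.78 0.74]
 [0.75 0.71 0.74 0.67 0.28 0.29 0.35 0.36 0.51 0.72 0.73]
 [0.72 0.72 0.72 0.54 0.22 0.06 0.05 0.04 0.05 0.51 0.64]
 [0.76 0.73 0.71 0.31 0.1  0.06 0.04 0.05 0.07 0.15 0.52]
 [0.74 0.74 0.69 0.2  0.06 0.05 0.05 0.05 0.11 0.26 0.61]
 [0.71 0.73 0.55 0.15 0.05 0.05 0.05 0.07 0.12 0.29 0.64]
 [0.75 0.76 0.36 0.1  0.05 0.05 0.05 0.05 0.13 0.28 0.6 ]
 [0.76 0.73 0.34 0.1  0.05 0.06 0.06 0.06 0.15 0.42 0.63]
 [0.73 0.74 0.42 0.13 0.05 0.05 0.06 0.1  0.16 0.44 0.71]
 [0.71 0.74 0.71 0.72 0.46 0.22 0.11 0.15 0.25 0.53 0.71]
 [0.74 0.74 0.73 0.77 0.75 0.67 0.61 0.48 0.45 0.64 0.73]]
```

```bash
cat >> f1.py <<'E'
A={n:np.clip((.72-sat(I[n]))/.66,0,1) for n in I}
B={"scene":1.0,"top":.4}
E
sed -i '/^for n,c/d' f1.py
cat > f2.py <<'E'
from f1 import *
key=lambda p:box(*p,.068,(0,.020),(-.006,.006),(0,.024))
fk=lambda p:box(*p,.068,(-.006,.006),(-.006,.006),(0,.015))
pu=lambda p:np.vstack([cyl(*p,.078,.0095,.010)])
for name,f,p0 in(("key",key,(.42,.29,-.2)),("flat",fk,(.467,.275,-.2)),("punch",pu,(.513,.266))):
    for cams in(["scene"],["top"],["scene","top"]):
        p,c=fit([(n,A[n]) for n in cams],f,p0);print(name,cams,np.round(p,4),round(c,2))
E
python3 f2.py
python3 - <<'E'
from h import *
for q in("key","block","drift"):
    for n in("scene","top"):
        d=arm.regions_of(n,q);print(q,n,[(int(e["region"].sum()),round(e["conf"],2),np.round(np.array(e["point"])*[W,H],1).tolist()) for e in d[:2]])
        if d: np.save(f"{q}_{n}.npy",d[0]["region"])
E
```

```text
key ['scene'] [ 0.422   0.2782 -0.3876] 19.94
key ['top'] [ 0.4214  0.2788 -0.1516] 7.71
key scene [(34, 0.63, [340.9, 139.3])]
key top [(60, 0.61, [162.6, 251.6])]
block scene [(1257, 0.76, [345.4, 159.0])]
block top [(1397, 0.57, [171.4, 236.0])]
drift scene [(263, 0.58, [177.5, 258.7])]
drift top [(122, 0.74, [383.3, 244.3]), (356, 0.59, [127.2, 214.9])]Traceback (most recent call last):
  File "f2.py", line 7, in <module>
    p,c=fit([(n,A[n]) for n in cams],f,p0);print(name,cams,np.round(p,4),round(c,2))
        ~~~^^^^^^^^^^^^^^^^^^^^^^^^^^^^^^^
  File "fit.py", line 25, in fit
    r=minimize(cost,p0,method="Nelder-Mead",options=dict(initial_simplex=sim,xatol=1e-5,fatol=1e-4,maxiter=400));return r.x,r.fun
    res = _minimize_neldermead(fun, x0, args, callback, bounds=bounds,
                               **options)
    fxr = func(xr)
    fx = function(np.copy(x), *(wrapper_args + args))
  File "fit.py", line 21, in cost
    m=cv2.GaussianBlur(hull(n,pts(p),x0,y0,w,h),(0,0),blur)
                       ~~~~^^^^^^^^^^^^^^^^^^^^
  File "fit.py", line 7, in hull
    u=np.array([proj(n,p) for p in P])-[x0,y0]
                ~~~~^^^^^
  File "h.py", line 7, in proj
    c=arm.calibration(n);q=np.linalg.inv(c["T"])@np.append(p,1);x=q[:2]/q[2]
ValueError: time passes only in moves, steps and waits
```

```bash
python3 - <<'E'
s=open("h.py").read()
s=s.replace('def proj(n,p):\n    c=arm.calibration(n);','import functools\ncal=functools.cache(arm.calibration)\ndef proj(n,p):\n    c=cal(n);')
open("h.py","w").write(s)
E
sed -i 's/blur=.7,/blur=None,/; s/h),(0,0),blur)/h),(0,0),{"scene":1.1,"top":.5}[n])/' fit.py
cat >> f2.py <<'E'
dr=lambda p:cyl(p[0],p[1],0,.014,.088)
print("flip key test")
p,c=fit([(n,A[n]) for n in A],lambda p:key((p[0],p[1],p[2])),(.441,.276,-.2+np.pi));print(np.round(p,4),c)
bl=lambda p:box(*p,0,(-.076,.076),(-.026,.026),(0,.068))
for q,f,p0 in(("block",bl,(.476,.27,-.2)),("drift",dr,(.465,-.288))):
    M={n:cv2.GaussianBlur(np.load(f"{q}_{n}.npy").astype(np.float32),(0,0),.5) for n in A}
    for cams in(["scene"],["top"],["scene","top"]):
        p,c=fit([(n,M[n]) for n in cams],f,p0);print(q,cams,np.round(p,4),round(c,2))
# block by colour value in top too
E
python3 f2.py
```

```text
key ['scene'] [ 0.4216  0.2783 -0.3642] 19.73
key ['top'] [ 0.4214  0.2791 -0.1845] 7.38
key ['scene', 'top'] [ 0.4213  0.2785 -0.2067] 29.25
flat ['scene'] [ 0.4766  0.2636 -0.0563] 34.17
flat ['top'] [ 0.4743  0.2674 -0.1957] 2.39
flat ['scene', 'top'] [ 0.4745  0.2667 -0.2268] 39.76
punch ['scene'] [0.523  0.2547] 20.17
punch ['top'] [0.5214 0.258 ] 4.66
punch ['scene', 'top'] [0.5217 0.2573] 28.27
flip key test
[0.4408 0.2743 2.9243] 18.736956875422454
block ['scene'] [ 0.4761  0.2654 -0.1861] 118.47
block ['top'] [ 0.4751  0.2696 -0.2082] 125.71
block ['scene', 'top'] [ 0.4749  0.2682 -0.1955] 273.63
drift ['scene'] [ 0.4629 -0.294 ] 9.52
drift ['top'] [ 0.4631 -0.291 ] 24.8
drift ['scene', 'top'] [ 0.4629 -0.2934] 39.03
```

```bash
cat > f3.py <<'E'
from f1 import *
hub=lambda p:cyl(p[0],p[1],.109,.036,.046)
A2={n:np.clip((.85-sat(I[n]))/.75,0,1) for n in I}
for cams in(["scene"],["top"],["scene","top"]):
    p,c=fit([(n,A2[n]) for n in cams],hub,(.586,-.031));print("hub",cams,np.round(p,4),round(c,2))
wh=lambda p:circ(p[0],p[1],.109,.095)
for n in I:
    h=cv2.cvtColor(I[n],cv2.COLOR_RGB2HSV);m=((h[...,0]>100)&(h[...,0]<125)&(h[...,1]>140)).astype(np.uint8)
    u=proj(n,[*p,.13]).astype(int);cv2.circle(m,tuple(map(int,u)),17,1,-1)
    m=cv2.morphologyEx(m,cv2.MORPH_OPEN,cv2.getStructuringElement(cv2.MORPH_ELLIPSE,(19,19)))
    q,c=fit([(n,m.astype(float))],wh,p);print("wheel",n,np.round(q,4),round(c,2),m.sum())
# zoom ortho-rectified view of hub face at z=.155 from both cams, world axes: up=+x, left=+y
def rect(n,cx,cy,z,half,S=300):
    g=np.linspace(half,-half,S);mp=np.zeros((S,S,2),np.float32)
    for i in range(S):
        for j in range(S): mp[i,j]=proj(n,[cx+g[i],cy+g[j],z])
    return cv2.remap(I[n],mp[...,0],mp[...,1],cv2.INTER_CUBIC)
im=np.hstack([rect(n,p[0],p[1],.155,.045) for n in I]);cv2.imwrite("pics/rect.png",im[:,:,::-1])
E
python3 f3.py
```

```text
hub ['scene'] [ 0.5814 -0.0328] 38.77
hub ['top'] [ 0.5818 -0.0309] 46.12
hub ['scene', 'top'] [ 0.5816 -0.0317] 90.37
wheel scene [ 0.5868 -0.037 ] 1359.46 2946
wheel top [ 0.581  -0.0307] 802.53 4311
```

View pics/rect.png

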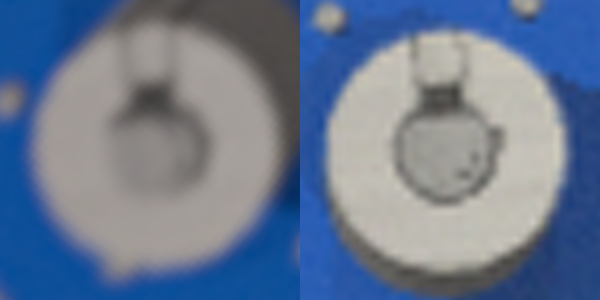

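```bash
cat >> f3.py <<'E'
lsd=cv2.createLineSegmentDetector()
for n in("top","scene"):
  for half,z,ml in((.17,.02,40),(.045,.155,25)):
    S=500;g=cv2.cvtColor(rect(n,p[0],p[1],z,half,S),cv2.COLOR_RGB2GRAY)
    L=lsd.detect(g)[0][:,0];sc=2*half/S*1000
    for l in sorted(L.tolist(),key=lambda l:-np.hypot(l[2]-l[0],l[3]-l[1]))[:14]:
        P=[((S/2-l[1])*sc,(S/2-l[0])*sc),((S/2-l[3])*sc,(S/2-l[2])*sc)]
        a=np.degrees(np.arctan2(P[1][1]-P[0][1],P[1][0]-P[0][0]));a=(a+45)%90-45
        print(n,z,"len %.0f mm ang %.1f"%(np.hypot(l[2]-l[0],l[3]-l[1])*sc,a),np.round(P,1).tolist())
E
python3 f3.py
```

```text
hub ['scene'] [ 0.5814 -0.0328] 38.77
hub ['top'] [ 0.5818 -0.0309] 46.12
hub ['scene', 'top'] [ 0.5816 -0.0317] 90.37
wheel scene [ 0.5868 -0.037 ] 1359.46 2946
wheel top [ 0.581  -0.0307] 802.53 4311
top 0.02 len 89 mm ang 4.8 [[-128.0, -22.7], [-135.5, 66.0]]
top 0.02 len 62 mm ang 4.7 [[-122.8, -86.1], [-127.9, -24.3]]
top 0.02 len 45 mm ang 3.3 [[-92.9, 57.5], [-90.4, 12.4]]
top 0.02 len 45 mm ang 0.8 [[-139.3, 76.1], [-138.7, 31.0]]
top 0.02 len 43 mm ang 1.8 [[-131.9, -20.8], [-130.5, -64.2]]
top 0.02 len 41 mm ang 2.8 [[-136.3, 29.3], [-134.3, -11.5]]
top 0.02 len 39 mm ang 4.6 [[-84.6, -83.1], [-123.0, -86.2]]
top 0.02 len 37 mm ang 11.9 [[113.9, 36.2], [121.5, 0.3]]
top 0.02 len 36 mm ang 3.4 [[-84.5, -47.1], [-82.4, -82.9]]
top 0.02 len 35 mm ang 1.9 [[-134.7, 66.6], [-99.9, 67.8]]
top 0.02 len 34 mm ang 3.5 [[-87.8, -14.0], [-85.7, -47.9]]
top 0.02 len 34 mm ang 6.3 [[-71.5, -85.6], [-75.2, -52.3]]
top 0.02 len 33 mm ang -11.4 [[122.0, -0.3], [115.4, -32.9]]
top 0.02 len 33 mm ang -0.9 [[-124.6, -91.9], [-91.4, -92.4]]
top 0.155 len 12 mm ang 32.8 [[-32.2, -15.1], [-25.8,
[... 1107 characters left out ...]
6], [-92.9, 74.2]]
scene 0.02 len 32 mm ang -13.8 [[-153.9, 147.4], [-122.4, 139.6]]
scene 0.02 len 32 mm ang 1.8 [[77.4, -14.0], [76.4, 18.3]]
scene 0.02 len 32 mm ang 24.2 [[-88.5, 114.6], [-59.4, 127.6]]
scene 0.02 len 31 mm ang 2.3 [[-136.6, 31.1], [-137.8, 62.6]]
scene 0.02 len 31 mm ang 34.1 [[-101.7, 34.3], [-84.1, 8.4]]
scene 0.02 len 31 mm ang 7.2 [[83.0, 9.9], [86.9, -21.0]]
scene 0.02 len 30 mm ang -24.8 [[67.4, -5.4], [54.6, -33.1]]
scene 0.02 len 30 mm ang 5.3 [[80.8, 40.4], [83.6, 10.5]]Traceback (most recent call last):
  File "f3.py", line 23, in <module>
    L=lsd.detect(g)[0][:,0];sc=2*half/S*1000
      ~~~~~~~~~~~~~~~~^^^^^
TypeError: 'NoneType' object is not subscriptable
```

```bash
cat > f4.py <<'E'
from f1 import *
cx,cy,yaw=.5816,-.0317,.07
c,s=np.cos(yaw),np.sin(yaw)
def smp(n,a,b,z):
    u=np.array([proj(n,[cx+c*i-s*j,cy+s*i+c*j,z]) for i,j in zip(a,b)],np.float32).reshape(1,-1,2)
    return cv2.remap(cv2.cvtColor(I[n],cv2.COLOR_RGB2GRAY),u[...,0],u[...,1],cv2.INTER_LINEAR)[0].astype(float)
x=np.arange(4,40,1)*1e-3
for n in I:
    off={"scene":-.0011,"top":.0008}[n]
    print(n,"along x",[(int(a*1000),int(np.mean([smp(n,[a],[b+off],.155)[0] for b in np.arange(-3,3.1,1)*1e-3]))) for a in x])
    for X in(.014,.016,.018,.022,.026,.030): 
        y=np.arange(-14,14.1,1)*1e-3;print(n,"across",X,smp(n,[X]*29,y,.155).astype(int).tolist())
    y=np.arange(-42,42.1,2)*1e-3
    for X in (0,): print(n,"hubacross",smp(n,[X]*43,y,.155).astype(int).tolist())
E
python3 f4.py
python3 - <<'E'
from h import *
for n,u in(("scene",(288.7,222.1)),("top",(283.9,184.4))): print(n,tri([(n,np.array(u))],.155))
E
```

```text
scene along x [(4, 134), (5, 131), (6, 126), (7, 120), (8, 113), (9, 104), (10, 95), (11, 87), (12, 80), (13, 74), (14, 71), (15, 69), (16, 70), (17, 75), (18, 83), (19, 94), (20, 108), (21, 120), (22, 132), (23, 140), (24, 146), (25, 150), (26, 152), (27, 153), (28, 153), (29, 153), (30, 153), (31, 153), (32, 152), (33, 151), (34, 147), (35, 142), (36, 134), (37, 125), (38, 114), (39, 104)]
scene across 0.014 [148, 144, 139, 130, 122, 113, 102, 91, 82, 74, 70, 70, 70, 70, 70, 71, 77, 84, 91, 102, 113, 125, 134, 141, 147, 152, 153, 154, 156]
scene across 0.016 [156, 151, 147, 141, 132, 120, 106, 93, 83, 76, 71, 69, 66, 67, 71, 75, 78, 88, 100, 114, 127, 136, 144, 151, 153, 156, 157, 157, 156]
scene across 0.018 [158, 156, 152, 143, 134, 123, 112, 101, 89, 85, 82, 81, 81, 81, 81, 85, 93, 102, 112, 121, 132, 142, 148, 153, 156, 157, 157, 157, 157]
scene across 0.022 [159, 157, 153, 147, 139, 133, 130, 127, 126, 129, 131, 134, 132, 131, 133, 132, 132, 133, 134, 135, 140, 145, 149, 152, 155, 156, 157, 158, 158]
scene across 0.026 [159, 158, 154, 150, 146, 143, 143, 144, 147, 150, 153, 15
[... 1522 characters left out ...]
 193, 191, 188, 185, 178, 170, 167, 174, 182, 184, 185, 186, 184, 182, 180, 178, 177, 176, 175, 173, 169, 166, 177, 187, 191, 190, 190]
top across 0.03 [189, 190, 191, 190, 187, 185, 177, 170, 168, 172, 175, 181, 185, 187, 185, 184, 182, 181, 179, 176, 174, 165, 155, 150, 167, 183, 188, 187, 186]
top hubacross [67, 67, 66, 103, 155, 192, 192, 191, 191, 191, 191, 192, 183, 153, 132, 133, 159, 155, 157, 161, 161, 158, 155, 155, 156, 156, 151, 152, 141, 141, 169, 184, 187, 187, 187, 186, 186, 186, 180, 160, 109, 84, 79]
scene (array([ 0.59509444, -0.03647259,  0.155     ]), np.float64(2.842170943040401e-14))
top (array([ 0.59863101, -0.02593203,  0.155     ]), np.float64(5.172751116333529e-12))
```

```bash
cat > plan.py <<'E'
from h import *
def head(rv):
    x=R.from_rotvec(rv).as_matrix()[:,0];return np.arctan2(x[1],x[0])
def plan(*tg):
    "tg: (x,y,z,heading,nrows)"
    s=arm.observe();p=np.array(s["position"]);a=head(s["ee_rot"])
    for x,y,z,h,n in tg:
        d=np.array([x,y,z])-p;dh=(h-a)
        for i in range(n):
            tx=(d[0]*np.cos(a)+d[1]*np.sin(a))/n;ty=(d[0]*np.sin(a)-d[1]*np.cos(a))/n
            print('{"tx":%.4f,"ty":%.4f,"tz":%.4f,"twist":%.4f},'%(tx,ty,-d[2]/n,-dh/n/(np.pi/2)),end="\n" if i==n-1 else "")
            a+=dh/n
        p=np.array([x,y,z])
E
python3 - <<'E'
from plan import *
s=arm.observe();print(s["clock"],head(s["ee_rot"]))
plan((.38,-.30,.24,-.1,9),(.4311,.2765,.20,-.2,14))
E
```

```text
1.4 0.2396893743695573
{"tx":0.0331,"ty":-0.0270,"tz":-0.0015,"twist":0.0240},{"tx":0.0321,"ty":-0.0283,"tz":-0.0015,"twist":0.0240},{"tx":0.0310,"ty":-0.0295,"tz":-0.0015,"twist":0.0240},{"tx":0.0298,"ty":-0.0306,"tz":-0.0015,"twist":0.0240},{"tx":0.0287,"ty":-0.0317,"tz":-0.0015,"twist":0.0240},{"tx":0.0274,"ty":-0.0328,"tz":-0.0015,"twist":0.0240},{"tx":0.0262,"ty":-0.0338,"tz":-0.0015,"twist":0.0240},{"tx":0.0249,"ty":-0.0347,"tz":-0.0015,"twist":0.0240},{"tx":0.0236,"ty":-0.0357,"tz":-0.0015,"twist":0.0240},
{"tx":-0.0005,"ty":-0.0413,"tz":0.0029,"twist":0.0045},{"tx":-0.0008,"ty":-0.0413,"tz":0.0029,"twist":0.0045},{"tx":-0.0011,"ty":-0.0413,"tz":0.0029,"twist":0.0045},{"tx":-0.0014,"ty":-0.0413,"tz":0.0029,"twist":0.0045},{"tx":-0.0017,"ty":-0.0413,"tz":0.0029,"twist":0.0045},{"tx":-0.0020,"ty":-0.0413,"tz":0.0029,"twist":0.0045},{"tx":-0.0022,"ty":-0.0413,"tz":0.0029,"twist":0.0045},{"tx":-0.0025,"ty":-0.0413,"tz":0.0029,"twist":0.0045},{"tx":-0.0028,"ty":-0.0412,"tz":0.0029,"twist":0.0045},{"tx":-0.0031,"ty":-0.0412,"tz":0.0029,"twist":0.0045},{"tx":-0.0034,"ty":-0.0412,"tz":0.0029,"twist":0.0045},{"tx":-0.0037,"ty":-0.0412,"tz":0.0029,"twist":0.0045},{"tx":-0.0040,"ty":-0.0411,"tz":0.0029,"twist":0.0045},{"tx":-0.0043,"ty":-0.0411,"tz":0.0029,"twist":0.0045},
```

```bash
cat > plan.py <<'E'
from h import *
def head(rv):
    x=R.from_rotvec(rv).as_matrix()[:,0];return np.arctan2(x[1],x[0])
def plan(*tg):
    "tg: (x,y,z,heading,nrows): twist rows first, then n equal straight rows"
    s=arm.observe();p=np.array(s["position"]);a=head(s["ee_rot"])
    print("clock",s["clock"],"pos",np.round(p,4),"head",round(a,4),"F",np.round(s["force"],1),"w",round(s["width"]*92,1))
    for x,y,z,h,n in tg:
        d=np.array([x,y,z])-p;dh=h-a;tw=-dh/(np.pi/2);k=int(np.ceil(abs(tw)/.095-1e-3));a=h
        tx=(d[0]*np.cos(a)+d[1]*np.sin(a))/n;ty=(d[0]*np.sin(a)-d[1]*np.cos(a))/n
        if abs(tw)>.001:print(f"{k} rows twist {tw/k:.4f}")
        print(f"{n} rows tx {tx:.4f} ty {ty:.4f} tz {-d[2]/n:.4f}");p=np.array([x,y,z])
E
python3 - <<'E'
from plan import *
plan((.38,-.30,.24,-.2,9),(.4311,.2765,.20,-.2,14))
E
```

```text
clock 1.4 pos [ 0.1484 -0.6071  0.2267] head 0.2397 F [ 0.6  0.2 -0.1] w 92.0
3 rows twist 0.0933
9 rows tx 0.0184 ty -0.0386 tz -0.0015
14 rows tx -0.0046 ty -0.0411 tz 0.0029
```

Emit:
move_arm:
  motion:
    - {"twist": 0.0933}
    - {"twist": 0.0933}
    - {"twist": 0.0933}
    - {"tx": 0.0184, "ty": -0.0386, "tz": -0.0015}
    - {"tx": 0.0184, "ty": -0.0386, "tz": -0.0015}
    - {"tx": 0.0184, "ty": -0.0386, "tz": -0.0015}
    - {"tx": 0.0184, "ty": -0.0386, "tz": -0.0015}
    - {"tx": 0.0184, "ty": -0.0386, "tz": -0.0015}
    - {"tx": 0.0184, "ty": -0.0386, "tz": -0.0015}
    - {"tx": 0.0184, "ty": -0.0386, "tz": -0.0015}
    - {"tx": 0.0184, "ty": -0.0386, "tz": -0.0015}
    - {"tx": 0.0184, "ty": -0.0386, "tz": -0.0015}
  gripper: -1
  squeeze: 25

```text
invalid input
```

Emit:
move_arm:
  motion:
    - {"tx": -0.0046, "ty": -0.0411, "tz": 0.0029}
    - {"tx": -0.0046, "ty": -0.0411, "tz": 0.0029}
    - {"tx": -0.0046, "ty": -0.0411, "tz": 0.0029}
    - {"tx": -0.0046, "ty": -0.0411, "tz": 0.0029}
    - {"tx": -0.0046, "ty": -0.0411, "tz": 0.0029}
    - {"tx": -0.0046, "ty": -0.0411, "tz": 0.0029}
    - {"tx": -0.0046, "ty": -0.0411, "tz": 0.0029}
    - {"tx": -0.0046, "ty": -0.0411, "tz": 0.0029}
    - {"tx": -0.0046, "ty": -0.0411, "tz": 0.0029}
    - {"tx": -0.0046, "ty": -0.0411, "tz": 0.0029}
    - {"tx": -0.0046, "ty": -0.0411, "tz": 0.0029}
    - {"tx": -0.0046, "ty": -0.0411, "tz": 0.0029}

```text
invalid input
```

Run:
```python
from plan import *
plan((.4311,.2765,.15,-.2,3),(.4311,.2765,.071,-.2,4))
```

```text
clock 1.4 pos [ 0.1484 -0.6071  0.2267] head 0.2397 F [ 0.6  0.2 -0.1] w 92.0
3 rows twist 0.0933
3 rows tx 0.0338 ty -0.3074 tz 0.0256
4 rows tx 0.0000 ty -0.0000 tz 0.0198
```

Emit:
move_arm:
  motion:
    - {"tx": 0, "ty": 0, "tz": 0, "twist": 0.0933}
    - {"tx": 0, "ty": 0, "tz": 0, "twist": 0.0933}
    - {"tx": 0, "ty": 0, "tz": 0, "twist": 0.0933}
    - {"tx": 0.0184, "ty": -0.0386, "tz": -0.0015, "twist": 0}
    - {"tx": 0.0184, "ty": -0.0386, "tz": -0.0015, "twist": 0}
    - {"tx": 0.0184, "ty": -0.0386, "tz": -0.0015, "twist": 0}
    - {"tx": 0.0184, "ty": -0.0386, "tz": -0.0015, "twist": 0}
    - {"tx": 0.0184, "ty": -0.0386, "tz": -0.0015, "twist": 0}
    - {"tx": 0.0184, "ty": -0.0386, "tz": -0.0015, "twist": 0}
    - {"tx": 0.0184, "ty": -0.0386, "tz": -0.0015, "twist": 0}
    - {"tx": 0.0184, "ty": -0.0386, "tz": -0.0015, "twist": 0}
    - {"tx": 0.0184, "ty": -0.0386, "tz": -0.0015, "twist": 0}
  gripper: -1
  squeeze: 25

```text
clock: 2.6
position: [0.3806, -0.2981, 0.2406]
ee_rot: [3.125, -0.314, 0.001]
force: [1.1, -0.0, -0.4]
width: 0.999
gripper_force: 0.0
```

Emit:
move_arm:
  motion:
    - {"tx": -0.0046, "ty": -0.0411, "tz": 0.0029, "twist": 0}
    - {"tx": -0.0046, "ty": -0.0411, "tz": 0.0029, "twist": 0}
    - {"tx": -0.0046, "ty": -0.0411, "tz": 0.0029, "twist": 0}
    - {"tx": -0.0046, "ty": -0.0411, "tz": 0.0029, "twist": 0}
    - {"tx": -0.0046, "ty": -0.0411, "tz": 0.0029, "twist": 0}
    - {"tx": -0.0046, "ty": -0.0411, "tz": 0.0029, "twist": 0}
    - {"tx": -0.0046, "ty": -0.0411, "tz": 0.0029, "twist": 0}
    - {"tx": -0.0046, "ty": -0.0411, "tz": 0.0029, "twist": 0}
    - {"tx": -0.0046, "ty": -0.0411, "tz": 0.0029, "twist": 0}
    - {"tx": -0.0046, "ty": -0.0411, "tz": 0.0029, "twist": 0}
    - {"tx": -0.0046, "ty": -0.0411, "tz": 0.0029, "twist": 0}
    - {"tx": -0.0046, "ty": -0.0411, "tz": 0.0029, "twist": 0}

```text
clock: 3.8
position: [0.4236, 0.1964, 0.2055]
ee_rot: [-3.126, 0.314, -0.001]
force: [1.1, 0.1, -0.7]
width: 1.002
gripper_force: 0.0
```

Run:
```python
from plan import *
plan((.4311,.2765,.14,-.2,3),(.4311,.2765,.071,-.2,4))
```

```text
clock 3.8 pos [0.4236 0.1964 0.2055] head -0.2004 F [ 1.1  0.1 -0.7] w 92.2
3 rows tx -0.0029 ty -0.0267 tz 0.0218
4 rows tx 0.0000 ty -0.0000 tz 0.0173
```

Emit:
move_arm:
  motion:
    - {"tx": -0.0029, "ty": -0.0267, "tz": 0.0218, "twist": 0}
    - {"tx": -0.0029, "ty": -0.0267, "tz": 0.0218, "twist": 0}
    - {"tx": -0.0029, "ty": -0.0267, "tz": 0.0218, "twist": 0}
    - {"tx": 0, "ty": 0, "tz": 0, "twist": 0}
    - {"tx": 0, "ty": 0, "tz": 0, "twist": 0}

```text
clock: 4.3
position: [0.4305, 0.2752, 0.1396]
ee_rot: [3.125, -0.311, -0.002]
force: [-0.9, 0.1, -0.4]
width: 0.999
gripper_force: 0.0
```

Run:
```python
from plan import *
import cv2
plan((.4311,.2765,.071,-.2,4))
I=[arm.get_image(n)[:,:,::-1] for n in("scene","top")]
c=lambda im,x,y,w=80,h=60:cv2.resize(im[y:y+h,x:x+w],(400,300),interpolation=cv2.INTER_CUBIC)
cv2.imwrite("pics/c2.png",np.hstack([c(I[0],300,105,100,75),c(I[1],114,203,100,75)]))
```

```text
clock 4.3 pos [0.4305 0.2752 0.1396] head -0.1986 F [-0.9  0.1 -0.4] w 91.9
4 rows tx 0.0001 ty -0.0004 tz 0.0172
```

View pics/c2.png

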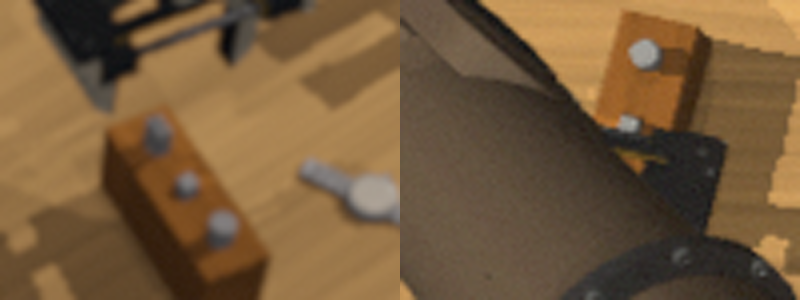

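Emit:
move_arm:
  motion:
    - {"tx": 0, "ty": -0.001, "tz": 0.025, "twist": 0}
    - {"tx": 0, "ty": 0, "tz": 0.025, "twist": 0}
    - {"tx": 0, "ty": 0, "tz": 0.014, "twist": 0}
    - {"tx": 0, "ty": 0, "tz": 0.004, "twist": 0}
    - {"tx": 0, "ty": 0, "tz": 0, "twist": 0}

```text
clock: 4.9
position: [0.4315, 0.2753, 0.0725]
ee_rot: [3.126, -0.315, 0.001]
force: [-0.6, -0.1, 0.5]
width: 1.001
gripper_force: 0.0
```

Emit:
move_arm:
  motion:
    - {"tx": 0, "ty": 0, "tz": 0, "twist": 0}
    - {"tx": 0, "ty": 0, "tz": 0, "twist": 0}
    - {"tx": 0, "ty": 0, "tz": 0, "twist": 0}
    - {"tx": 0, "ty": 0, "tz": 0, "twist": 0}
    - {"tx": 0, "ty": 0, "tz": 0, "twist": 0}
    - {"tx": 0, "ty": 0, "tz": 0, "twist": 0}
    - {"tx": 0, "ty": 0, "tz": 0, "twist": 0}
    - {"tx": 0, "ty": 0, "tz": 0, "twist": 0}
  gripper: 1
  squeeze: 10

```text
clock: 5.7
position: [0.4312, 0.276, 0.072]
ee_rot: [3.126, -0.314, -0.0]
force: [0.4, -0.6, 0.2]
width: 0.352
gripper_force: 0.0
```

Emit:
move_arm:
  motion:
    - {"tx": 0, "ty": 0, "tz": 0, "twist": 0}
    - {"tx": 0, "ty": 0, "tz": 0, "twist": 0}
    - {"tx": 0, "ty": 0, "tz": 0, "twist": 0}
    - {"tx": 0, "ty": 0, "tz": 0, "twist": 0}

```text
clock: 6.1
position: [0.4312, 0.276, 0.072]
ee_rot: [-3.126, 0.314, 0.0]
force: [-0.3, -0.2, -0.2]
width: 0.129
gripper_force: 10.0
```

Emit:
move_arm:
  motion:
    - {"tx": 0, "ty": 0, "tz": 0, "twist": 0}
    - {"tx": 0, "ty": 0, "tz": 0, "twist": 0}
    - {"tx": 0, "ty": 0, "tz": -0.01, "twist": 0}
    - {"tx": 0, "ty": 0, "tz": -0.025, "twist": 0}
    - {"tx": 0, "ty": 0, "tz": -0.035, "twist": 0}
    - {"tx": 0, "ty": 0, "tz": -0.04, "twist": 0}
    - {"tx": 0, "ty": 0, "tz": -0.04, "twist": 0}
    - {"tx": 0, "ty": 0, "tz": -0.03, "twist": 0}
    - {"tx": 0, "ty": 0, "tz": 0, "twist": 0}
    - {"tx": 0, "ty": 0, "tz": 0, "twist": 0}
  squeeze: 35

```text
clock: 7.1
position: [0.4312, 0.276, 0.2528]
ee_rot: [-3.125, 0.314, -0.002]
force: [-0.4, -0.6, -1.7]
width: 0.128
gripper_force: 35.0
```

Run:
```python
from plan import *
plan((.6028,-.0302,.25,.07,9))
```

```text
clock 7.1 pos [0.4312 0.276  0.2528] head -0.2 F [-0.4 -0.6 -1.7] w 11.8
2 rows twist -0.0860
9 rows tx 0.0166 ty 0.0353 tz 0.0003
```

Emit:
move_arm:
  motion:
    - {"tx": 0, "ty": 0, "tz": 0, "twist": -0.086}
    - {"tx": 0, "ty": 0, "tz": 0, "twist": -0.086}
    - {"tx": 0.0166, "ty": 0.0353, "tz": 0, "twist": 0}
    - {"tx": 0.0166, "ty": 0.0353, "tz": 0, "twist": 0}
    - {"tx": 0.0166, "ty": 0.0353, "tz": 0, "twist": 0}
    - {"tx": 0.0166, "ty": 0.0353, "tz": 0, "twist": 0}
    - {"tx": 0.0166, "ty": 0.0353, "tz": 0, "twist": 0}
    - {"tx": 0.0166, "ty": 0.0353, "tz": 0, "twist": 0}
    - {"tx": 0.0166, "ty": 0.0353, "tz": 0, "twist": 0}
    - {"tx": 0.0166, "ty": 0.0353, "tz": 0, "twist": 0}
    - {"tx": 0.0166, "ty": 0.0353, "tz": 0, "twist": 0}
    - {"tx": 0, "ty": 0, "tz": 0, "twist": 0}
    - {"tx": 0, "ty": 0, "tz": 0, "twist": 0}

```text
invalid input
```

Emit:
move_arm:
  motion:
    - {"tx": 0, "ty": 0, "tz": 0, "twist": -0.086}
    - {"tx": 0, "ty": 0, "tz": 0, "twist": -0.086}
    - {"tx": 0.0166, "ty": 0.0353, "tz": 0, "twist": 0}
    - {"tx": 0.0166, "ty": 0.0353, "tz": 0, "twist": 0}
    - {"tx": 0.0166, "ty": 0.0353, "tz": 0, "twist": 0}
    - {"tx": 0.0166, "ty": 0.0353, "tz": 0, "twist": 0}
    - {"tx": 0.0166, "ty": 0.0353, "tz": 0, "twist": 0}
    - {"tx": 0.0166, "ty": 0.0353, "tz": 0, "twist": 0}
    - {"tx": 0.0166, "ty": 0.0353, "tz": 0, "twist": 0}
    - {"tx": 0.0166, "ty": 0.0353, "tz": 0, "twist": 0}
    - {"tx": 0.0166, "ty": 0.0353, "tz": 0, "twist": 0}

```text
clock: 8.2
position: [0.6021, -0.032, 0.2503]
ee_rot: [-3.14, -0.111, 0.005]
force: [1.5, -0.0, -1.3]
width: 0.128
gripper_force: 35.0
```

Run:
```python
from plan import *
import cv2
I={n:arm.get_image(n) for n in("scene","top")}
for n in I: cv2.imwrite(f"pics/{n}1.png",I[n][:,:,::-1])
s=arm.observe();p=s["position"];a=head(s["ee_rot"]);print(np.round(p,4),a)
k=np.array(p)-.0101*np.array([np.cos(a),np.sin(a),0])
for nm,lo in(("tip",[.0035,0,-.06]),("under",[.006,0,0]),("head",[.01,0,.024])):
    w=[p[0]+(lo[0]-.0101)*np.cos(a),p[1]+(lo[0]-.0101)*np.sin(a),p[2]-.0035+lo[2]]
    print(nm,proj("scene",w))
for q in("key_tip","keyway","key_head"): print(q,[(np.round(np.array(e["point"])*[W,H],1),round(e["conf"],2)) for e in arm.place_of("scene",q)[:2]])
c=lambda im,x,y,w,h:cv2.resize(im[y:y+h,x:x+w],(w*8,h*8),interpolation=cv2.INTER_CUBIC)
cv2.imwrite("pics/c3.png",c(I["scene"][:,:,::-1],250,160,80,75))
```

```text
[ 0.6032 -0.0376  0.2495] 0.06202725665129447
tip [288.65094057 216.54971063]
under [289.51986871 204.12939577]
head [290.78940768 199.68771347]
key_tip [(array([289.3, 215. ]), 0.5)]
keyway [(array([287.2, 222.5]), 0.55), (array([290.6, 218. ]), 0.23)]
key_head [(array([348.8, 154.2]), 0.6), (array([293.9, 200.7]), 0.58)]
```

View pics/c3.png

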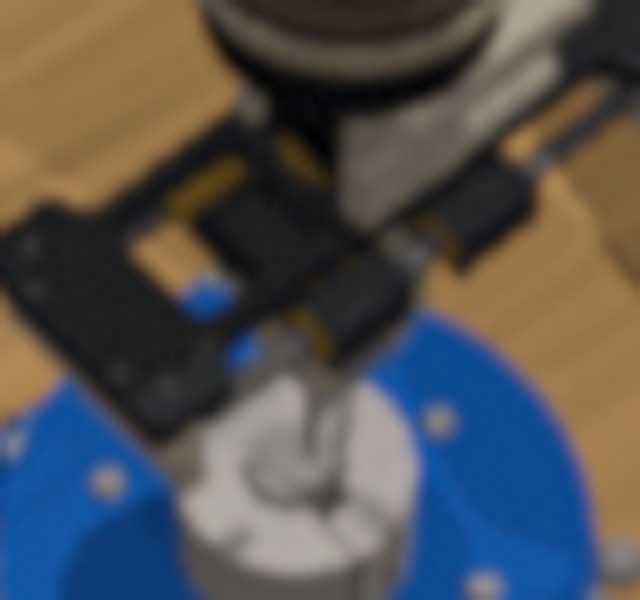

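Emit:
move_arm:
  motion:
    - {"tx": 0, "ty": 0, "tz": 0, "twist": 0}
    - {"tx": 0, "ty": 0, "tz": 0, "twist": 0}
    - {"tx": 0, "ty": 0, "tz": 0, "twist": 0}

```text
clock: 8.75
position: [0.6023, -0.0295, 0.2521]
ee_rot: [-3.139, -0.113, -0.0]
force: [-0.5, -0.2, -2.3]
width: 0.13
gripper_force: 35.0
```

```bash
cat > bias.py <<'E'
from plan import *
import cv2,sys
tag=sys.argv[1]
s=arm.observe();p=np.array(s["position"]);a=head(s["ee_rot"]);print(np.round(p,4),round(a,4),"tilt",np.round(R.from_rotvec(s["ee_rot"]).as_matrix()[:,2],4))
im=arm.get_image("scene");cv2.imwrite(f"pics/scene_{tag}.png",im[:,:,::-1])
g=cv2.cvtColor(im,cv2.COLOR_RGB2GRAY).astype(np.float32)
E0=.0101;Z0=.0037
def w(x,y,z): return [p[0]+(x-E0)*np.cos(a)-y*np.sin(a),p[1]+(x-E0)*np.sin(a)+y*np.cos(a),p[2]-Z0+z]
th=lambda z:.012+z/12
segs=[((0,-.006,-.045),(0,-.006,-.06)),((th(-.045),-.006,-.045),(.007,-.006,-.06)),((th(-.045),.006,-.045),(.007,.006,-.06)),((0,-.006,-.06),(.007,-.006,-.06)),((.007,-.006,-.06),(.007,.006,-.06))]
L=[(proj("scene",w(*q)),proj("scene",w(*r))) for q,r in segs]
print(np.round(L,1).tolist())
E
python3 bias.py b1
python3 - <<'E'
import sys;sys.path.insert(0,".")
import os;os.chdir(".")
from fit import *
# absolute-difference vs the empty scene picture: key silhouette below gripper
a=cv2.imread("pics/scene0.png").astype(int);b=cv2.imread("pics/scene_b1.png").astype(int)
d=np.abs(a-b).sum(2)
print("rows 203..226, cols 276..304");
for r in range(204,227): print(r,d[r,276:304].tolist())
E
```

```text
[ 0.6023 -0.0295  0.2521] 0.0717 tilt [ 1.e-04  1.e-04 -1.e+00]
[[[288.2, 211.3], [288.2, 214.5]], [[290.6, 213.6], [290.2, 216.4]], [[294.4, 210.6], [294.0, 213.5]], [[288.2, 214.5], [290.2, 216.4]], [[290.2, 216.4], [294.0, 213.5]]]
rows 203..226, cols 276..304
204 [171, 177, 157, 89, 64, 76, 83, 87, 110, 110, 113, 117, 123, 131, 145, 167, 179, 184, 174, 162, 141, 118, 76, 41, 20, 16, 11, 10]
205 [173, 171, 150, 131, 129, 136, 148, 134, 125, 108, 103, 131, 142, 131, 105, 115, 131, 148, 150, 140, 113, 68, 37, 9, 6, 13, 13, 13]
206 [170, 157, 169, 190, 192, 193, 202, 190, 153, 95, 63, 95, 140, 167, 163, 163, 152, 134, 109, 88, 54, 29, 20, 17, 7, 11, 14, 17]
207 [151, 211, 258, 262, 241, 220, 204, 162, 104, 45, 19, 32, 85, 163, 195, 192, 189, 166, 126, 59, 8, 22, 18, 25, 10, 4, 12, 17]
208 [220, 290, 330, 307, 252, 184, 120, 71, 38, 6, 10, 11, 33, 139, 202, 202, 193, 159, 113, 55, 7, 27, 21, 16, 17, 7, 13, 12]
209 [296, 336, 331, 273, 191, 109, 46, 12, 2, 10, 24, 27, 20, 133, 197, 179, 153, 126, 94, 39, 16, 33, 29, 26, 24, 20, 4, 5]
210 [315, 305, 247, 177, 106, 43, 9, 0, 9, 14, 28, 2
[... 1196 characters left out ...]
30, 32, 25, 18]
221 [30, 33, 33, 30, 30, 28, 24, 30, 23, 28, 28, 26, 25, 22, 17, 20, 26, 27, 30, 29, 26, 19, 12, 19, 21, 28, 27, 25]
222 [30, 33, 30, 33, 35, 31, 30, 27, 26, 27, 28, 28, 26, 22, 18, 17, 22, 26, 23, 14, 3, 5, 10, 3, 7, 11, 17, 21]
223 [34, 32, 33, 28, 32, 33, 29, 31, 29, 27, 26, 27, 24, 24, 17, 22, 29, 26, 19, 2, 16, 21, 21, 17, 9, 9, 13, 15]
224 [34, 35, 34, 28, 22, 23, 30, 31, 32, 32, 33, 32, 29, 29, 25, 25, 30, 30, 20, 6, 23, 22, 23, 19, 3, 14, 22, 15]
225 [32, 27, 16, 2, 23, 16, 12, 25, 31, 32, 30, 28, 30, 29, 30, 31, 30, 30, 24, 9, 11, 10, 15, 6, 6, 22, 20, 22]
226 [21, 5, 29, 58, 79, 60, 9, 23, 32, 35, 33, 29, 30, 27, 29, 33, 30, 32, 32, 24, 16, 12, 2, 3, 15, 21, 25, 20]
```

Run:
```python
from plan import *
plan((.6029,-.0314,.2285,.07,4))
```

```text
clock 8.8 pos [ 0.6023 -0.0298  0.2521] head 0.0713 F [-0.4  0.5 -0.5] w 11.6
4 rows tx 0.0001 ty 0.0004 tz 0.0059
```

Emit:
move_arm:
  motion:
    - {"tx": 0.0004, "ty": 0.0016, "tz": 0.008, "twist": 0}
    - {"tx": 0, "ty": 0, "tz": 0.008, "twist": 0}
    - {"tx": 0, "ty": 0, "tz": 0.0075, "twist": 0}
    - {"tx": 0, "ty": 0, "tz": 0, "twist": 0}
    - {"tx": 0, "ty": 0, "tz": 0, "twist": 0}

```text
clock: 9.3
position: [0.6028, -0.032, 0.2282]
ee_rot: [-3.14, -0.11, 0.001]
force: [0.2, 0.4, -0.8]
width: 0.128
gripper_force: 35.0
```

```bash
cat >> bias.py <<'E'
a0=cv2.imread("pics/scene0.png").astype(np.float32);b0=im[:,:,::-1].astype(np.float32)
def ov(base,lines,cols,x0,y0,ww,hh,S):
    o=cv2.resize(base[y0:y0+hh,x0:x0+ww].clip(0,255).astype(np.uint8),(ww*S,hh*S),interpolation=cv2.INTER_CUBIC)
    for (q,r),c in zip(lines,cols):
        f=lambda u:tuple(int(round((u[i]-(x0,y0)[i]+.5)*S)) for i in(0,1))
        cv2.line(o,f(q),f(r),c,1,cv2.LINE_AA)
    return o
cx,cy,yw=.5816,-.0317,.07
def k(x,y,z=.155): return proj("scene",[cx+x*np.cos(yw)-y*np.sin(yw),cy+x*np.sin(yw)+y*np.cos(yw),z])
off=-.0017
KW=[(k(.0098,off-.007),k(.0202,off-.007)),(k(.0098,off+.007),k(.0202,off+.007)),(k(.0202,off-.007),k(.0202,off+.007)),(k(.0098,off-.007),k(.0098,off+.007))]
x0,y0,ww,hh,S=268,195,40,40,10
A1=ov(a0,KW,[(0,0,255)]*4,x0,y0,ww,hh,S)
B1=ov(b0,L+KW,[(0,255,0)]*len(L)+[(0,0,255)]*4,x0,y0,ww,hh,S)
cv2.imwrite(f"pics/ov_{tag}.png",np.hstack([A1,B1]))
E
python3 bias.py b2
```

```text
[ 0.6028 -0.032   0.2282] 0.0703 tilt [-7.e-04  0.e+00 -1.e+00]
[[[287.5, 217.1], [287.5, 220.1]], [[289.8, 219.3], [289.4, 222.0]], [[293.6, 216.4], [293.2, 219.2]], [[287.5, 220.1], [289.4, 222.0]], [[289.4, 222.0], [293.2, 219.2]]]
```

View pics/ov_b2.png

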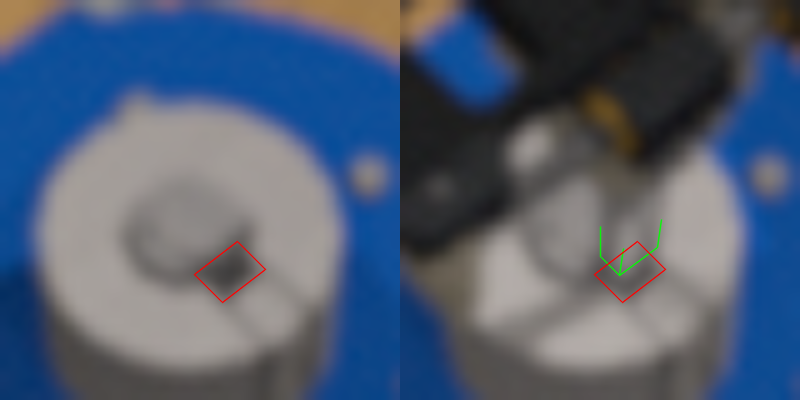

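Emit:
move_arm:
  motion:
    - {"tx": 0, "ty": 0, "tz": 0.004, "twist": 0}
    - {"tx": 0, "ty": 0, "tz": 0.003, "twist": 0}
    - {"tx": 0, "ty": 0, "tz": 0.002, "twist": 0}
    - {"tx": 0, "ty": 0, "tz": 0.001, "twist": 0}
    - {"tx": 0, "ty": 0, "tz": 0.001, "twist": 0}
    - {"tx": 0, "ty": 0, "tz": 0.0, "twist": 0}

```text
clock: 9.95
position: [0.603, -0.0318, 0.2174]
ee_rot: [-3.14, -0.11, 0.0]
force: [0.6, 0.8, -1.6]
width: 0.127
gripper_force: 35.0
```

Emit:
move_arm:
  motion:
    - {"tx": 0, "ty": 0, "tz": 0.001, "twist": 0}
    - {"tx": 0, "ty": 0, "tz": 0.001, "twist": 0}
    - {"tx": 0, "ty": 0, "tz": 0.001, "twist": 0}
    - {"tx": 0, "ty": 0, "tz": 0.0, "twist": 0}

```text
clock: 10.35
position: [0.603, -0.0319, 0.2144]
ee_rot: [-3.14, -0.11, 0.0]
force: [0.3, 1.1, -1.2]
width: 0.126
gripper_force: 35.0
```

Emit:
move_arm:
  motion:
    - {"tx": 0, "ty": 0, "tz": 0.0015, "twist": 0}
    - {"tx": 0, "ty": 0, "tz": 0.0015, "twist": 0}
    - {"tx": 0, "ty": 0, "tz": 0.0015, "twist": 0}
    - {"tx": 0, "ty": 0, "tz": 0.0015, "twist": 0}
    - {"tx": 0, "ty": 0, "tz": 0, "twist": 0}

```text
clock: 10.85
position: [0.6029, -0.0319, 0.2082]
ee_rot: [-3.14, -0.11, 0.001]
force: [1.2, 1.7, -2.1]
width: 0.128
gripper_force: 35.0
```

Emit:
move_arm:
  motion:
    - {"tx": 0, "ty": 0, "tz": 0.0015, "twist": 0}
    - {"tx": 0, "ty": 0, "tz": 0.0015, "twist": 0}
    - {"tx": 0, "ty": 0, "tz": 0.0015, "twist": 0}
    - {"tx": 0, "ty": 0, "tz": 0.0015, "twist": 0}
    - {"tx": 0, "ty": 0, "tz": 0, "twist": 0}

```text
clock: 11.35
position: [0.6029, -0.0319, 0.2022]
ee_rot: [-3.14, -0.11, 0.0]
force: [1.2, 2.2, -1.5]
width: 0.128
gripper_force: 35.0
```

Run:
```python
from h import *
s=arm.observe();print({k:np.round(s[k],3).tolist() for k in("clock","position","force","ft_torque")})
```

```text
{'clock': 11.35, 'position': [0.603, -0.032, 0.202], 'force': [1.16, 2.16, -1.476], 'ft_torque': [0.542, -0.072, 0.022]}
```

Emit:
move_arm:
  motion:
    - {"tx": 0, "ty": -0.0005, "tz": 0, "twist": 0}
    - {"tx": 0, "ty": 0, "tz": 0.001, "twist": 0}
    - {"tx": 0, "ty": 0, "tz": 0, "twist": 0}

```text
clock: 11.65
position: [0.6029, -0.0318, 0.2014]
ee_rot: [3.139, 0.11, -0.0]
force: [1.2, 0.7, -1.5]
width: 0.127
gripper_force: 35.0
```

Emit:
move_arm:
  motion:
    - {"tx": 0, "ty": -0.0005, "tz": 0, "twist": 0}
    - {"tx": 0, "ty": 0, "tz": 0.001, "twist": 0}
    - {"tx": 0, "ty": 0, "tz": 0.001, "twist": 0}
    - {"tx": 0, "ty": 0, "tz": 0.001, "twist": 0}
    - {"tx": 0, "ty": 0, "tz": 0.001, "twist": 0}
    - {"tx": 0, "ty": 0, "tz": 0.001, "twist": 0}
    - {"tx": 0, "ty": 0, "tz": 0, "twist": 0}

```text
clock: 12.35
position: [0.6026, -0.0311, 0.1962]
ee_rot: [3.14, 0.11, -0.001]
force: [-0.7, -0.1, -2.4]
width: 0.129
gripper_force: 35.0
```

Emit:
move_arm:
  motion:
    - {"tx": 0, "ty": 0, "tz": 0.001, "twist": 0}
    - {"tx": 0, "ty": 0, "tz": 0.001, "twist": 0}
    - {"tx": 0, "ty": 0, "tz": 0.001, "twist": 0}
    - {"tx": 0, "ty": 0, "tz": 0.001, "twist": 0}
    - {"tx": 0, "ty": 0, "tz": 0.001, "twist": 0}
    - {"tx": 0, "ty": 0, "tz": 0, "twist": 0}

```text
clock: 12.95
position: [0.6025, -0.031, 0.1912]
ee_rot: [3.14, 0.11, -0.001]
force: [-4.5, -0.3, 1.5]
width: 0.124
gripper_force: 35.0
```

Emit:
move_arm:
  motion:
    - {"tx": -0.0006, "ty": 0, "tz": 0, "twist": 0}
    - {"tx": 0, "ty": 0, "tz": 0, "twist": 0}

```text
clock: 13.15
position: [0.6023, -0.031, 0.1913]
ee_rot: [-3.14, -0.11, 0.0]
force: [-2.1, 0.8, -1.7]
width: 0.13
gripper_force: 35.0
```

Emit:
move_arm:
  motion:
    - {"tx": -0.0006, "ty": 0, "tz": 0, "twist": 0}
    - {"tx": -0.0001, "ty": 0, "tz": 0.001, "twist": 0}
    - {"tx": -0.0001, "ty": 0, "tz": 0.001, "twist": 0}
    - {"tx": 0, "ty": 0, "tz": 0, "twist": 0}

```text
clock: 13.55
position: [0.6019, -0.031, 0.1895]
ee_rot: [-3.14, -0.11, -0.001]
force: [-0.6, 0.2, -1.4]
width: 0.128
gripper_force: 35.0
```

Emit:
move_arm:
  motion:
    - {"tx": -0.0001, "ty": 0, "tz": 0.001, "twist": 0}
    - {"tx": -0.0001, "ty": 0, "tz": 0.001, "twist": 0}
    - {"tx": -0.0001, "ty": 0, "tz": 0.001, "twist": 0}
    - {"tx": -0.0001, "ty": 0, "tz": 0.001, "twist": 0}
    - {"tx": 0, "ty": 0, "tz": 0, "twist": 0}

```text
clock: 14.05
position: [0.6011, -0.0311, 0.1853]
ee_rot: [3.14, 0.11, -0.0]
force: [0.4, 0.6, -1.4]
width: 0.129
gripper_force: 35.0
```

Emit:
move_arm:
  motion:
    - {"tx": -0.0001, "ty": 0, "tz": 0.001, "twist": 0}
    - {"tx": -0.0001, "ty": 0, "tz": 0.001, "twist": 0}
    - {"tx": -0.0001, "ty": 0, "tz": 0.001, "twist": 0}
    - {"tx": 0, "ty": 0, "tz": 0.001, "twist": 0}
    - {"tx": 0, "ty": 0, "tz": 0, "twist": 0}

```text
clock: 14.55
position: [0.6007, -0.0312, 0.1813]
ee_rot: [3.14, 0.11, -0.0]
force: [-0.2, 0.1, -1.5]
width: 0.129
gripper_force: 35.0
```

Emit:
move_arm:
  motion:
    - {"tx": -0.0001, "ty": 0, "tz": 0.001, "twist": 0}
    - {"tx": -0.0001, "ty": 0, "tz": 0.001, "twist": 0}
    - {"tx": 0, "ty": 0, "tz": 0.001, "twist": 0}
    - {"tx": 0, "ty": 0, "tz": 0, "twist": 0}

```text
clock: 14.95
position: [0.6007, -0.0312, 0.1784]
ee_rot: [3.14, 0.11, 0.0]
force: [0.9, 0.7, -0.7]
width: 0.125
gripper_force: 35.0
```

Emit:
move_arm:
  motion:
    - {"tx": 0, "ty": 0, "tz": 0.001, "twist": 0}
    - {"tx": 0, "ty": 0, "tz": 0.001, "twist": 0}
    - {"tx": 0, "ty": 0, "tz": 0, "twist": 0}

```text
clock: 15.25
position: [0.6006, -0.0311, 0.1764]
ee_rot: [-3.14, -0.11, 0.0]
force: [0.4, -0.2, -1.7]
width: 0.128
gripper_force: 35.0
```

Emit:
move_arm:
  motion:
    - {"tx": 0, "ty": 0, "tz": 0.001, "twist": 0}
    - {"tx": 0, "ty": 0, "tz": 0.001, "twist": 0}
    - {"tx": 0, "ty": 0, "tz": 0, "twist": 0}

```text
clock: 15.55
position: [0.6006, -0.0312, 0.1744]
ee_rot: [3.14, 0.11, -0.0]
force: [0.9, -0.7, -1.6]
width: 0.129
gripper_force: 35.0
```

Emit:
move_arm:
  motion:
    - {"tx": 0, "ty": 0, "tz": 0.001, "twist": 0}
    - {"tx": 0, "ty": 0, "tz": 0.001, "twist": 0}
    - {"tx": 0, "ty": 0, "tz": 0, "twist": 0}

```text
clock: 15.85
position: [0.6007, -0.0312, 0.1728]
ee_rot: [3.14, 0.11, 0.0]
force: [-0.3, -0.3, 2.8]
width: 0.128
gripper_force: 35.0
```

Emit:
move_arm:
  motion:
    - {"tx": 0, "ty": 0, "tz": 0.0005, "twist": 0}
    - {"tx": 0, "ty": 0, "tz": 0, "twist": 0}
    - {"tx": 0, "ty": 0, "tz": 0, "twist": 0}

```text
clock: 16.15
position: [0.6007, -0.0312, 0.1724]
ee_rot: [3.14, 0.11, 0.0]
force: [-2.2, 0.3, 4.9]
width: 0.128
gripper_force: 35.0
```

Emit:
move_arm:
  motion:
    - {"tx": 0, "ty": 0, "tz": 0, "twist": 0}
    - {"tx": 0, "ty": 0, "tz": 0, "twist": 0}
    - {"tx": 0, "ty": 0, "tz": 0, "twist": 0}
    - {"tx": 0, "ty": 0, "tz": 0, "twist": 0}
    - {"tx": 0, "ty": 0, "tz": 0, "twist": 0}
  gripper: 0.1

```text
clock: 16.65
position: [0.6006, -0.0312, 0.1719]
ee_rot: [3.14, 0.11, -0.0]
force: [-0.3, 0.9, 0.4]
width: 0.441
gripper_force: 0.0
```

Emit:
move_arm:
  motion:
    - {"tx": 0, "ty": 0, "tz": -0.01, "twist": 0}
    - {"tx": 0, "ty": 0, "tz": -0.02, "twist": 0}
    - {"tx": 0, "ty": 0, "tz": -0.03, "twist": 0}
    - {"tx": 0, "ty": 0, "tz": -0.03, "twist": 0}
    - {"tx": 0, "ty": 0, "tz": -0.01, "twist": 0}

```text
clock: 17.15
position: [0.6021, -0.0308, 0.2761]
ee_rot: [3.14, 0.11, 0.009]
force: [-0.6, 0.1, 0.4]
width: 0.45
gripper_force: 0.0
```

Run:
```python
from plan import *
plan((.46,-.2925,.27,.07,8))
```

```text
clock 17.15 pos [ 0.6021 -0.0308  0.2761] head 0.0703 F [-0.6  0.1  0.4] w 41.4
8 rows tx -0.0200 ty 0.0314 tz 0.0008
```

Emit:
move_arm:
  motion:
    - {"tx": -0.0195, "ty": 0.0314, "tz": 0, "twist": 0}
    - {"tx": -0.0195, "ty": 0.0314, "tz": 0, "twist": 0}
    - {"tx": -0.0195, "ty": 0.0314, "tz": 0, "twist": 0}
    - {"tx": -0.0195, "ty": 0.0314, "tz": 0.01, "twist": 0}
    - {"tx": -0.0195, "ty": 0.0314, "tz": 0.02, "twist": 0}
    - {"tx": -0.0195, "ty": 0.0314, "tz": 0.03, "twist": 0}
    - {"tx": -0.0195, "ty": 0.0314, "tz": 0.03, "twist": 0}
    - {"tx": -0.0195, "ty": 0.0314, "tz": 0.03, "twist": 0}
    - {"tx": 0, "ty": 0, "tz": 0.02, "twist": 0}
    - {"tx": 0, "ty": 0, "tz": 0, "twist": 0}
    - {"tx": 0, "ty": 0, "tz": 0, "twist": 0}
    - {"tx": 0, "ty": 0, "tz": 0, "twist": 0}
  gripper: -1

```text
clock: 18.35
position: [0.4642, -0.2919, 0.1334]
ee_rot: [3.139, 0.113, 0.003]
force: [0.2, 0.4, 0.1]
width: 1.0
gripper_force: 0.0
```

```bash
cat > f5.py <<'E'
from fit import *
from plan import plan
I={n:arm.get_image(n) for n in("scene","top")}
for n in I: cv2.imwrite(f"pics/{n}2.png",I[n][:,:,::-1])
key=lambda p:box(*p,.168,(0,.020),(-.006,.006),(0.023,.024))
c=lambda im,x,y,w,h:cv2.resize(im[y:y+h,x:x+w],(400,300),interpolation=cv2.INTER_CUBIC)
g=[]
for n,(x,y) in(("scene",(256,190)),("top",(254,160))):
    b=c(I[n][:,:,::-1],x,y,64,48)
    P=[proj(n,q) for q in box(.6007-.0101,-.0312-.0007,.07,.1684,(0,.02),(-.006,.006),(.024,))]
    for i,j in((0,1),(1,3),(3,2),(2,0)): cv2.line(b,*[tuple(int(v) for v in (P[m]-[x,y]+.5)*6.25) for m in(i,j)],(0,0,255),1,cv2.LINE_AA)
    g.append(b)
b=c(I["scene"][:,:,::-1],140,225,80,60);b2=c(I["top"][:,:,::-1],340,210,80,60)
cv2.imwrite("pics/c5.png",np.vstack([np.hstack(g),np.hstack([b,b2])]))
plan((.463,-.2925,.045,.07,4))
E
python3 f5.py
```

```text
clock 18.45 pos [ 0.4639 -0.2922  0.1334] head 0.0719 F [-0.8 -0.3 -0.6] w 92.3
1 rows twist 0.0012
4 rows tx -0.0002 ty 0.0001 tz 0.0221
```

View pics/c5.png

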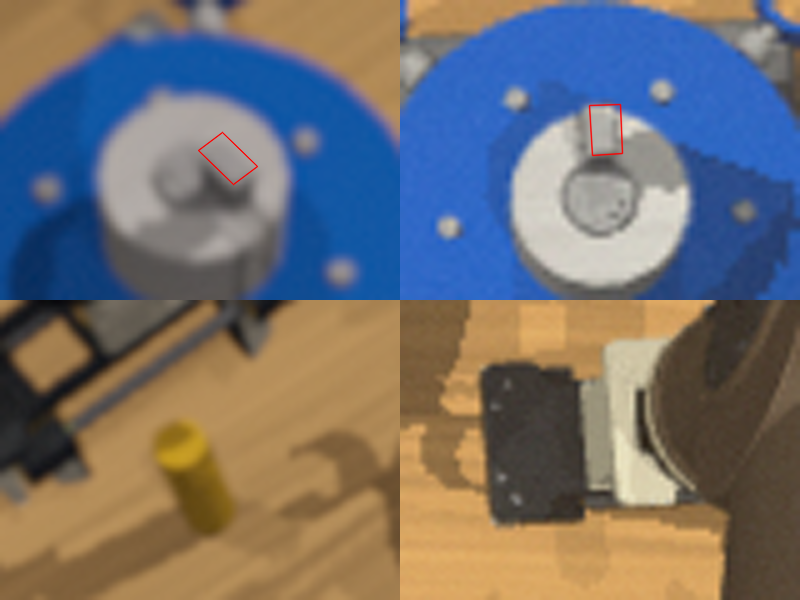

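Emit:
move_arm:
  motion:
    - {"tx": -0.001, "ty": 0, "tz": 0.03, "twist": 0}
    - {"tx": 0, "ty": 0, "tz": 0.03, "twist": 0}
    - {"tx": 0, "ty": 0, "tz": 0.02, "twist": 0}
    - {"tx": 0, "ty": 0, "tz": 0.008, "twist": 0}
    - {"tx": 0, "ty": 0, "tz": 0, "twist": 0}
    - {"tx": 0, "ty": 0, "tz": 0, "twist": 0}
  squeeze: 8

```text
clock: 19.05
position: [0.4625, -0.2929, 0.0451]
ee_rot: [3.139, 0.111, 0.002]
force: [-0.3, -0.2, -0.0]
width: 1.0
gripper_force: 0.0
```

Emit:
move_arm:
  motion:
    - {"tx": 0, "ty": 0, "tz": 0, "twist": 0}
    - {"tx": 0, "ty": 0, "tz": 0, "twist": 0}
    - {"tx": 0, "ty": 0, "tz": 0, "twist": 0}
    - {"tx": 0, "ty": 0, "tz": 0, "twist": 0}
    - {"tx": 0, "ty": 0, "tz": 0, "twist": 0}
    - {"tx": 0, "ty": 0, "tz": 0, "twist": 0}
    - {"tx": 0, "ty": 0, "tz": 0, "twist": 0}
    - {"tx": 0, "ty": 0, "tz": 0, "twist": 0}
    - {"tx": 0, "ty": 0, "tz": 0, "twist": 0}
    - {"tx": 0, "ty": 0, "tz": 0, "twist": 0}
  gripper: 1

```text
clock: 20.05
position: [0.4616, -0.2927, 0.044]
ee_rot: [-3.14, -0.11, 0.0]
force: [-0.1, 1.5, -0.2]
width: 0.305
gripper_force: 8.0
```

Emit:
move_arm:
  motion:
    - {"tx": 0, "ty": 0, "tz": 0, "twist": 0}
    - {"tx": 0, "ty": 0, "tz": 0, "twist": 0}
    - {"tx": 0, "ty": 0, "tz": -0.01, "twist": 0}
    - {"tx": 0, "ty": 0, "tz": -0.03, "twist": 0}
    - {"tx": 0, "ty": 0, "tz": -0.045, "twist": 0}
    - {"tx": 0, "ty": 0, "tz": -0.045, "twist": 0}
    - {"tx": 0, "ty": 0, "tz": -0.045, "twist": 0}
    - {"tx": 0, "ty": 0, "tz": -0.035, "twist": 0}
    - {"tx": 0, "ty": 0, "tz": -0.016, "twist": 0}
    - {"tx": 0, "ty": 0, "tz": 0, "twist": 0}
  squeeze: 58

```text
clock: 21.05
position: [0.4625, -0.2931, 0.273]
ee_rot: [3.137, 0.11, 0.006]
force: [0.7, -0.6, -3.2]
width: 0.299
gripper_force: 58.0
```

Run:
```python
from plan import *
plan((.6007,-.0312,.27,.07,10))
```

```text
clock 21.05 pos [ 0.4625 -0.2931  0.273 ] head 0.0702 F [ 0.7 -0.6 -3.2] w 27.6
10 rows tx 0.0156 ty -0.0252 tz 0.0003
```

Emit:
move_arm:
  motion:
    - {"tx": 0.0156, "ty": -0.0252, "tz": 0, "twist": 0}
    - {"tx": 0.0156, "ty": -0.0252, "tz": 0, "twist": 0}
    - {"tx": 0.0156, "ty": -0.0252, "tz": 0, "twist": 0}
    - {"tx": 0.0156, "ty": -0.0252, "tz": 0, "twist": 0}
    - {"tx": 0.0156, "ty": -0.0252, "tz": 0, "twist": 0}
    - {"tx": 0.0156, "ty": -0.0252, "tz": 0, "twist": 0}
    - {"tx": 0.0156, "ty": -0.0252, "tz": 0, "twist": 0}
    - {"tx": 0.0156, "ty": -0.0252, "tz": 0, "twist": 0}
    - {"tx": 0.0156, "ty": -0.0252, "tz": 0, "twist": 0}
    - {"tx": 0.0156, "ty": -0.0252, "tz": 0, "twist": 0}
    - {"tx": 0, "ty": 0, "tz": 0, "twist": 0}
    - {"tx": 0, "ty": 0, "tz": 0, "twist": 0}

```text
clock: 22.25
position: [0.5987, -0.0297, 0.2682]
ee_rot: [-3.139, -0.113, 0.005]
force: [-0.3, -0.0, -4.1]
width: 0.297
gripper_force: 58.0
```

Emit:
move_arm:
  motion:
    - {"tx": 0, "ty": 0, "tz": 0.008, "twist": 0}
    - {"tx": 0, "ty": 0, "tz": 0.007, "twist": 0}
    - {"tx": 0, "ty": 0, "tz": 0.004, "twist": 0}
    - {"tx": 0, "ty": 0, "tz": 0, "twist": 0}
    - {"tx": 0, "ty": 0, "tz": 0, "twist": 0}

```text
clock: 22.75
position: [0.5995, -0.0307, 0.251]
ee_rot: [3.14, 0.11, -0.0]
force: [-0.2, -0.8, -3.8]
width: 0.297
gripper_force: 58.0
```

Run:
```python
from plan import *
import cv2
plan((.6007,-.0312,.25,.07,10))
a=arm.get_image("scene")[:,:,::-1];b=arm.get_image("top")[:,:,::-1]
c=lambda im,x,y,w,h:cv2.resize(im[y:y+h,x:x+w],(400,300),interpolation=cv2.INTER_CUBIC)
cv2.imwrite("pics/c6.png",np.hstack([c(a,246,160,80,60),c(b,244,150,80,60)]))
```

```text
clock 22.75 pos [ 0.5995 -0.0307  0.251 ] head 0.0698 F [-0.2 -0.8 -3.8] w 27.3
10 rows tx 0.0001 ty 0.0001 tz 0.0001
```

View pics/c6.png

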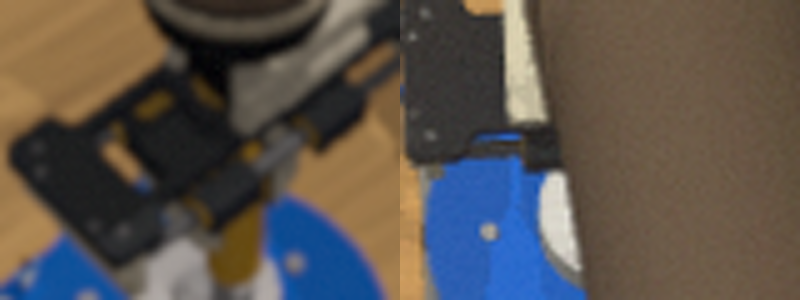

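Emit:
move_arm:
  motion:
    - {"tx": 0.001, "ty": 0, "tz": 0.004, "twist": 0}
    - {"tx": 0, "ty": 0, "tz": 0.004, "twist": 0}
    - {"tx": 0, "ty": 0, "tz": 0.002, "twist": 0}
    - {"tx": 0, "ty": 0, "tz": 0.001, "twist": 0}
    - {"tx": 0, "ty": 0, "tz": 0.001, "twist": 0}
    - {"tx": 0, "ty": 0, "tz": 0, "twist": 0}
    - {"tx": 0, "ty": 0, "tz": 0, "twist": 0}

```text
clock: 23.55
position: [0.6006, -0.0304, 0.2391]
ee_rot: [3.14, 0.11, 0.0]
force: [0.0, 0.1, -3.7]
width: 0.296
gripper_force: 58.0
```

Emit:
move_arm:
  motion:
    - {"tx": 0, "ty": 0, "tz": 0.0007, "twist": 0}
    - {"tx": 0, "ty": 0, "tz": 0.0007, "twist": 0}
    - {"tx": 0, "ty": 0, "tz": 0.0006, "twist": 0}
    - {"tx": 0, "ty": 0, "tz": 0, "twist": 0}

```text
clock: 23.95
position: [0.6006, -0.0304, 0.2369]
ee_rot: [3.14, 0.11, -0.0]
force: [0.8, 0.1, -4.3]
width: 0.294
gripper_force: 58.0
```

Emit:
move_arm:
  motion:
    - {"tx": 0, "ty": 0, "tz": 0.0005, "twist": 0}
    - {"tx": 0, "ty": 0, "tz": 0.0005, "twist": 0}
    - {"tx": 0, "ty": 0, "tz": 0.0005, "twist": 0}
    - {"tx": 0, "ty": 0, "tz": 0, "twist": 0}

```text
clock: 24.35
position: [0.6007, -0.0304, 0.2359]
ee_rot: [3.139, 0.11, 0.001]
force: [-1.1, 0.3, 1.3]
width: 0.3
gripper_force: 58.0
```

Emit:
move_arm:
  motion:
    - {"tx": 0, "ty": 0, "tz": 0.0005, "twist": 0}
    - {"tx": 0, "ty": 0, "tz": 0, "twist": 0}
    - {"tx": 0, "ty": 0, "tz": 0.0005, "twist": 0}
    - {"tx": 0, "ty": 0, "tz": 0, "twist": 0}
    - {"tx": 0, "ty": 0, "tz": 0, "twist": 0}

```text
clock: 24.85
position: [0.6008, -0.0303, 0.235]
ee_rot: [3.14, 0.11, 0.001]
force: [-2.7, -0.4, 5.2]
width: 0.296
gripper_force: 58.0
```

Emit:
move_arm:
  motion:
    - {"tx": -0.0003, "ty": 0, "tz": 0.0005, "twist": 0}
    - {"tx": 0, "ty": 0, "tz": 0, "twist": 0}
    - {"tx": 0, "ty": 0, "tz": 0.0005, "twist": 0}
    - {"tx": 0, "ty": 0, "tz": 0, "twist": 0}
    - {"tx": 0, "ty": 0, "tz": 0.0005, "twist": 0}
    - {"tx": 0, "ty": 0, "tz": 0, "twist": 0}
    - {"tx": 0, "ty": 0, "tz": 0, "twist": 0}

```text
clock: 25.55
position: [0.6008, -0.0303, 0.2342]
ee_rot: [3.139, 0.11, 0.003]
force: [-2.4, 0.0, 10.1]
width: 0.294
gripper_force: 58.0
```

Emit:
move_arm:
  motion:
    - {"tx": 0, "ty": 0, "tz": 0.0005, "twist": 0}
    - {"tx": 0, "ty": 0, "tz": 0, "twist": 0}
    - {"tx": 0, "ty": 0, "tz": 0.0005, "twist": 0}
    - {"tx": 0, "ty": 0, "tz": 0, "twist": 0}
    - {"tx": 0, "ty": 0, "tz": 0.0005, "twist": 0}
    - {"tx": 0, "ty": 0, "tz": 0, "twist": 0}
    - {"tx": 0, "ty": 0, "tz": 0, "twist": 0}

```text
clock: 26.25
position: [0.6009, -0.0303, 0.2333]
ee_rot: [3.139, 0.11, 0.004]
force: [-3.7, -1.4, 13.9]
width: 0.296
gripper_force: 58.0
```

Emit:
move_arm:
  motion:
    - {"tx": -0.0002, "ty": 0, "tz": 0.0005, "twist": 0}
    - {"tx": 0, "ty": 0, "tz": 0, "twist": 0}
    - {"tx": 0, "ty": 0, "tz": 0.0005, "twist": 0}
    - {"tx": 0, "ty": 0, "tz": 0, "twist": 0}
    - {"tx": 0, "ty": 0, "tz": 0.0005, "twist": 0}
    - {"tx": 0, "ty": 0, "tz": 0, "twist": 0}
    - {"tx": 0, "ty": 0, "tz": 0, "twist": 0}

```text
clock: 26.95
position: [0.601, -0.0303, 0.2326]
ee_rot: [3.139, 0.11, 0.005]
force: [-5.1, -0.3, 19.1]
width: 0.297
gripper_force: 58.0
```

Emit:
move_arm:
  motion:
    - {"tx": -0.0002, "ty": 0, "tz": 0.0005, "twist": 0}
    - {"tx": 0, "ty": 0, "tz": 0, "twist": 0}
    - {"tx": 0, "ty": 0, "tz": 0.0005, "twist": 0}
    - {"tx": 0, "ty": 0, "tz": 0, "twist": 0}
    - {"tx": 0, "ty": 0, "tz": 0.0005, "twist": 0}
    - {"tx": 0, "ty": 0, "tz": 0, "twist": 0}
    - {"tx": 0, "ty": 0, "tz": 0, "twist": 0}

```text
clock: 27.65
position: [0.6011, -0.0302, 0.2318]
ee_rot: [3.139, 0.11, 0.007]
force: [-6.0, -1.2, 23.7]
width: 0.297
gripper_force: 58.0
```

Emit:
move_arm:
  motion:
    - {"tx": 0, "ty": 0, "tz": 0.0003, "twist": 0}
    - {"tx": 0, "ty": 0, "tz": 0, "twist": 0}
    - {"tx": 0, "ty": 0, "tz": 0, "twist": 0}
    - {"tx": 0, "ty": 0, "tz": 0, "twist": 0}
    - {"tx": 0, "ty": 0, "tz": 0, "twist": 0}

```text
clock: 28.15
position: [0.6011, -0.0302, 0.2316]
ee_rot: [3.139, 0.11, 0.007]
force: [-7.2, -0.4, 25.0]
width: 0.296
gripper_force: 58.0
```

Emit:
move_arm:
  motion:
    - {"tx": 0, "ty": 0, "tz": -0.001, "twist": 0}
    - {"tx": 0, "ty": 0, "tz": -0.002, "twist": 0}
    - {"tx": 0, "ty": 0, "tz": -0.004, "twist": 0}
    - {"tx": 0, "ty": 0, "tz": -0.01, "twist": 0}
    - {"tx": 0, "ty": 0, "tz": -0.02, "twist": 0}
    - {"tx": 0, "ty": 0, "tz": -0.01, "twist": 0}
    - {"tx": 0, "ty": 0, "tz": 0, "twist": 0}

```text
clock: 28.85
position: [0.6008, -0.0302, 0.2768]
ee_rot: [3.14, 0.11, 0.005]
force: [1.6, -0.7, -5.3]
width: 0.292
gripper_force: 58.0
```

Run:
```python
from plan import *
plan((.462,-.2928,.27,.07,9))
```

```text
clock 28.85 pos [ 0.6008 -0.0302  0.2768] head 0.0702 F [ 1.6 -0.7 -5.3] w 26.9
9 rows tx -0.0174 ty 0.0280 tz 0.0008
```

Emit:
move_arm:
  motion:
    - {"tx": -0.0174, "ty": 0.028, "tz": 0, "twist": 0}
    - {"tx": -0.0174, "ty": 0.028, "tz": 0, "twist": 0}
    - {"tx": -0.0174, "ty": 0.028, "tz": 0, "twist": 0}
    - {"tx": -0.0174, "ty": 0.028, "tz": 0, "twist": 0}
    - {"tx": -0.0174, "ty": 0.028, "tz": 0, "twist": 0}
    - {"tx": -0.0174, "ty": 0.028, "tz": 0, "twist": 0}
    - {"tx": -0.0174, "ty": 0.028, "tz": 0, "twist": 0}
    - {"tx": -0.0174, "ty": 0.028, "tz": 0.02, "twist": 0}
    - {"tx": -0.0174, "ty": 0.028, "tz": 0.03, "twist": 0}
    - {"tx": 0, "ty": 0, "tz": 0.04, "twist": 0}
    - {"tx": 0, "ty": 0, "tz": 0.04, "twist": 0}
    - {"tx": 0, "ty": 0, "tz": 0.03, "twist": 0}

```text
clock: 30.05
position: [0.4598, -0.2925, 0.1123]
ee_rot: [-3.138, -0.109, 0.003]
force: [0.3, -0.5, -4.2]
width: 0.293
gripper_force: 58.0
```

Emit:
move_arm:
  motion:
    - {"tx": 0, "ty": 0, "tz": 0.03, "twist": 0}
    - {"tx": 0, "ty": 0, "tz": 0.02, "twist": 0}
    - {"tx": 0, "ty": 0, "tz": 0.01, "twist": 0}
    - {"tx": 0, "ty": 0, "tz": 0, "twist": 0}
    - {"tx": 0, "ty": 0, "tz": 0, "twist": 0}

```text
clock: 30.55
position: [0.4618, -0.2929, 0.0558]
ee_rot: [3.139, 0.11, 0.001]
force: [0.8, -0.7, -2.6]
width: 0.297
gripper_force: 58.0
```

Emit:
move_arm:
  motion:
    - {"tx": 0, "ty": 0, "tz": 0.004, "twist": 0}
    - {"tx": 0, "ty": 0, "tz": 0.003, "twist": 0}
    - {"tx": 0, "ty": 0, "tz": 0.002, "twist": 0}
    - {"tx": 0, "ty": 0, "tz": 0.001, "twist": 0}
    - {"tx": 0, "ty": 0, "tz": 0.001, "twist": 0}
    - {"tx": 0, "ty": 0, "tz": 0, "twist": 0}

```text
clock: 31.15
position: [0.4613, -0.2928, 0.0442]
ee_rot: [-3.14, -0.11, 0.0]
force: [0.8, -1.0, -4.2]
width: 0.298
gripper_force: 58.0
```

Emit:
move_arm:
  motion:
    - {"tx": 0, "ty": 0, "tz": 0.0005, "twist": 0}
    - {"tx": 0, "ty": 0, "tz": 0.0005, "twist": 0}
    - {"tx": 0, "ty": 0, "tz": 0, "twist": 0}

```text
clock: 31.45
position: [0.4615, -0.2928, 0.0439]
ee_rot: [3.139, 0.11, 0.001]
force: [-3.0, 1.4, 6.3]
width: 0.294
gripper_force: 58.0
```

Emit:
move_arm:
  motion:
    - {"tx": 0, "ty": 0, "tz": -0.0003, "twist": 0}
    - {"tx": 0, "ty": 0, "tz": 0, "twist": 0}
    - {"tx": 0, "ty": 0, "tz": 0, "twist": 0}
  squeeze: 4

```text
clock: 31.75
position: [0.4617, -0.2928, 0.0439]
ee_rot: [3.139, 0.111, 0.001]
force: [-1.3, 1.9, 4.6]
width: 0.302
gripper_force: 4.0
```

Emit:
move_arm:
  motion:
    - {"tx": 0, "ty": 0, "tz": 0, "twist": 0}
    - {"tx": 0, "ty": 0, "tz": 0, "twist": 0}
    - {"tx": 0, "ty": 0, "tz": 0, "twist": 0}
    - {"tx": 0, "ty": 0, "tz": 0, "twist": 0}
    - {"tx": 0, "ty": 0, "tz": 0, "twist": 0}
    - {"tx": 0, "ty": 0, "tz": 0, "twist": 0}
  gripper: -0.8

```text
clock: 32.35
position: [0.4614, -0.2928, 0.0435]
ee_rot: [3.14, 0.11, -0.0]
force: [-0.0, -0.5, -0.8]
width: 0.779
gripper_force: 0.0
```

Emit:
move_arm:
  motion:
    - {"tx": 0, "ty": 0, "tz": -0.02, "twist": 0}
    - {"tx": 0, "ty": 0, "tz": -0.03, "twist": 0}
    - {"tx": 0, "ty": 0, "tz": -0.04, "twist": 0}
    - {"tx": 0, "ty": 0, "tz": -0.04, "twist": 0}
    - {"tx": 0, "ty": 0.03, "tz": -0.03, "twist": 0}
    - {"tx": -0.02, "ty": 0.04, "tz": 0, "twist": 0}
    - {"tx": -0.02, "ty": 0.04, "tz": 0, "twist": 0}
    - {"tx": -0.02, "ty": 0.03, "tz": 0, "twist": 0}
    - {"tx": 0, "ty": 0, "tz": 0, "twist": 0}
    - {"tx": 0, "ty": 0, "tz": 0, "twist": 0}

```text
clock: 33.35
position: [0.4105, -0.4373, 0.2033]
ee_rot: [-3.139, -0.107, 0.0]
force: [0.5, 1.0, -1.0]
width: 0.899
gripper_force: 0.0
```

Run:
```python
from plan import *
import cv2
s=arm.observe();print(s["clock"],s["position"])
a=arm.get_image("scene")[:,:,::-1];b=arm.get_image("top")[:,:,::-1]
c=lambda im,x,y,w,h:cv2.resize(im[y:y+h,x:x+w],(400,300),interpolation=cv2.INTER_CUBIC)
cv2.imwrite("pics/c7.png",np.vstack([np.hstack([c(a,256,190,64,48),c(b,254,160,64,48)]),np.hstack([c(a,140,225,80,60),c(b,340,210,80,60)])]))
```

```text
33.35 [ 0.41053094 -0.43731787  0.20327269]
```

View pics/c7.png

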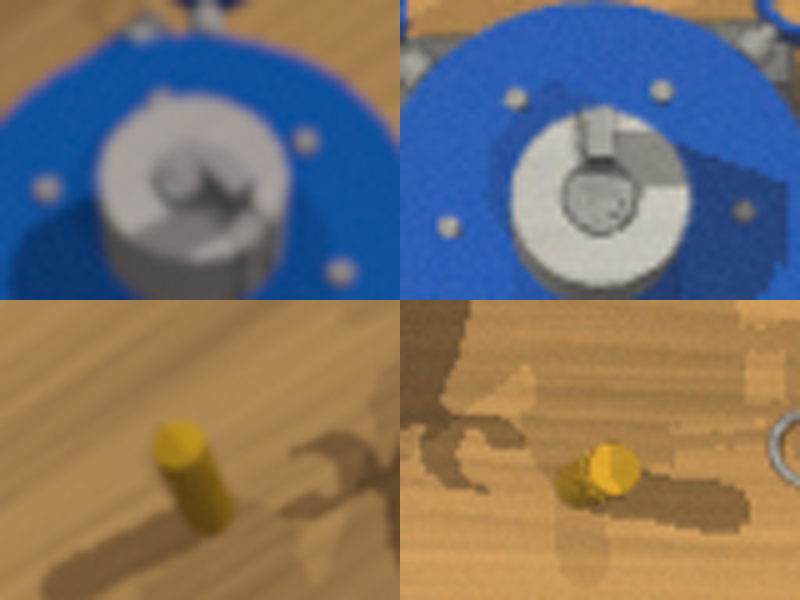

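The picture shows the key seated lower in the keyway (top view, about (600,135)). The drift stands upright at its place (scene view, about (190,480)), and the gripper is clear of everything.

```bash
python3 -c "
from cell import arm
print(arm.sign_off())"
```

```text
the job is handed in; nothing more can be done
None
```

The key went into the keyway hand-tight (about 6 N) and was driven with the drift in slow pushes to about 29 N, sinking only about 0.2 mm on the last push; the drift stands upright at its place, and the job is handed in at about 33.5 s.

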